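# Stir the polishing beads and zero the reminder dial

### The job

The polishing beads in the steel pan are due for mixing: take the hanging stirring rod by its red grip, put its foot down among the beads close to the pan floor on the side of the pouring spout, and stir two full turns clockwise (seen from above), midway between centre and wall; then keep stirring as needed until at least one orange bead lies more than a bead's width clear of the other two. Hang the rod back in the fork of its stand and let go of it, and after that turn the reminder dial so that its pointer is on the red zero mark. Keep all beads in the pan and leave the side cutters and the tape roll where they are.

Things in the scene. Friction and masses are not known exactly. Their poses are not given: they have to be found in the camera images.
- pan: round steel pan, fixed to the table, 124 outside diameter, 50 high (rim 50 above the table), wall 4, inside diameter 116; the inner floor is 6 above the table. Origin: centre of its underside, on the table; z up; +x points to the pouring spout on the rim (the spout reaches out to about 86 from the centre). At the start the inside near the spout (from the centre out along +x, 15 to either side) is bare of beads.
- rod_grip (a point): stirring rod, standing upright with its z up, round about z (any gripping direction does), 183 long, 80 g or so: red round grip with black rings, 22 diameter, 62 long; below it a black collar disc, 34 diameter, 6 thick; below that a steel shaft, 10 diameter, ending in a ball foot, 13 diameter. This point is the middle of the grip, 152 above the bottom of the foot; the grip reaches 31 below and above it.
- rod: the stirring rod again: origin at the very bottom of its foot, z along the rod up to the grip
- rod_collar (a point): centre of the underside of the rod's collar, 115 above the bottom of the foot and 37 below the middle of the grip
- rod_foot (a point): centre of the rod's ball foot, 6.5 above its bottom, 145.5 below the middle of the grip
- stand: dark steel stand, fixed, base 100 (x) by 90 (y), with a post at its +x side carrying an aluminium fork 130 above the table. Origin: on the table under the place where the rod hangs; z up; the fork's two prongs run along x and end toward -x.
- stand_fork (a point): the middle between the fork's prongs, at the height of their top faces, 130 above the table, where the underside of the rod's collar rests when hung. The slot is 20 wide, the prongs 9 wide each; 4 high stops on the prongs stand 22.5 in front and behind (x). The foot passes down through the slot from above; nothing of the stand rises above the stops; lifted straight out, the foot clears the stops after a rise of 120.
- dial_box: grey reminder-dial box, fixed, 100 x 90, 34 high, white face with tick marks on top. Origin: centre of its underside, on the table; z up; the long red zero tick lies at its +x side.
- dial_grip (a point): point on the turning axis of the black dial knob, 60 above the table. The knob has an upright bar 46 long (along this point's x), 14 thick (y), from 39 to 69 above the table, to grip across its thickness; the face and a 4 thick skirt lie below. x points along the pointer (white line, red tip).
- dial (a joint): angle of the dial knob in rad: 0 with the pointer at the red zero tick, positive counterclockwise from above, turns from -2 to 2; light friction, stays where it is left. It starts between 0.5 and 1.3.
- orange_1_center (a point): orange faceted bead, 20 across, 16 high, about 12 g, loose in the pan; this is its centre
- orange_2_center (a point): orange faceted bead, 20 across, 16 high, about 12 g, loose in the pan; this is its centre
- orange_3_center (a point): orange faceted bead, 20 across, 16 high, about 12 g, loose in the pan; this is its centre
- white_1_center (a point): off-white faceted bead, 20 across, 16 high, about 12 g, loose in the pan; this is its centre
- white_2_center (a point): off-white faceted bead, 20 across, 16 high, about 12 g, loose in the pan; this is its centre
- white_3_center (a point): off-white faceted bead, 20 across, 16 high, about 12 g, loose in the pan; this is its centre
- white_4_center (a point): off-white faceted bead, 20 across, 16 high, about 12 g, loose in the pan; this is its centre
- white_5_center (a point): off-white faceted bead, 20 across, 16 high, about 12 g, loose in the pan; this is its centre
- white_6_center (a point): off-white faceted bead, 20 across, 16 high, about 12 g, loose in the pan; this is its centre
- side_cutters: bystander: small side cutters with blue handles, 120x49x12, lying flat; origin at its underside
- tape_roll: bystander: roll of tan packing tape, 92 across, 48 high; origin at its underside
- glue_bottle: bystander: white and yellow bottle with pointed nozzle, 35 across, 98 high, standing, stuck fast to the table; origin at its underside

How it is judged:
On the way, in this order (a step that is already met when the one before it is completed fails the run):
1. turn 1: the rod's foot is down among the beads at the spout side (z of rod_foot in the frame of pan below 0.024 m and horizontal distance between rod_foot and pan below 0.058 m and x of rod_foot in the frame of pan above 0.016 m and y of rod_foot in the frame of pan between -0.014 and 0.014 m), for 0.05 s.
2. turn 1: the rod's foot is down among the beads at the quarter turn on (z of rod_foot in the frame of pan below 0.024 m and horizontal distance between rod_foot and pan below 0.058 m and y of rod_foot in the frame of pan below -0.016 m and x of rod_foot in the frame of pan between -0.014 and 0.014 m), for 0.05 s.
3. turn 1: the rod's foot is down among the beads at the side opposite the spout (z of rod_foot in the frame of pan below 0.024 m and horizontal distance between rod_foot and pan below 0.058 m and x of rod_foot in the frame of pan below -0.016 m and y of rod_foot in the frame of pan between -0.014 and 0.014 m), for 0.05 s.
4. turn 1: the rod's foot is down among the beads at the three-quarter turn (z of rod_foot in the frame of pan below 0.024 m and horizontal distance between rod_foot and pan below 0.058 m and y of rod_foot in the frame of pan above 0.016 m and x of rod_foot in the frame of pan between -0.014 and 0.014 m), for 0.05 s.
5. turn 2: the rod's foot is down among the beads at the spout side (all of step 1), for 0.05 s.
6. turn 2: the rod's foot is down among the beads at the quarter turn on (all of step 2), for 0.05 s.
7. turn 2: the rod's foot is down among the beads at the side opposite the spout (all of step 3), for 0.05 s.
8. turn 2: the rod's foot is down among the beads at the three-quarter turn (all of step 4), for 0.05 s.
9. two turns complete: the foot is back at the spout side (all of step 5), for 0.05 s.
10. the rod hangs in its fork again, released, before the dial has been turned to zero (horizontal distance between rod_collar and stand_fork below 0.012 m and z of rod_collar in the frame of stand between 0.126 and 0.135 m and angle between rod's own z axis and vertical below 0.12 rad and contact force between the fingers and rod below 0.05 N and value of joint dial above 0.2 rad), for 0.3 s.
At the end, for the whole second after the job is handed in: Rod hung upright in the fork (collar on the prongs, within 12 mm of its middle, tilt < 0.12 rad), released, at rest; dial within 0.1 rad of zero; at least one orange bead centre over 38 mm from both other orange ones; all nine beads in the pan (horizontal distance between rod_collar and stand_fork below 0.012 m and z of rod_collar in the frame of stand between 0.126 and 0.135 m and angle between rod's own z axis and vertical below 0.12 rad and contact force between the fingers and rod below 0.05 N and value of joint dial between -0.1 and 0.1 rad and velocity of joint dial below 0.1 rad/s and linear speed of rod below 0.03 m/s and ((horizontal distance between orange_1_center and orange_2_center above 0.038 m and horizontal distance between orange_1_center and orange_3_center above 0.038 m) or (horizontal distance between orange_1_center and orange_2_center above 0.038 m and horizontal distance between orange_2_center and orange_3_center above 0.038 m) or horizontal distance between each of orange_1_center, orange_2_center and orange_3_center above 0.038 m) and horizontal distance between each of orange_1_center, orange_2_center, orange_3_center, white_1_center, white_2_center, white_3_center, white_4_center, white_5_center, white_6_center and pan below 0.06 m and z of each of orange_1_center, orange_2_center, orange_3_center, white_1_center, white_2_center, white_3_center, white_4_center, white_5_center, white_6_center in the frame of pan below 0.05 m); the robot touches nothing.
It fails at once if the side cutters is pushed more than 30 mm away (distance of side_cutters from where it was at the start of the episode above 0.03 m).
It fails at once if the tape roll is pushed more than 30 mm away (distance of tape_roll from where it was at the start of the episode above 0.03 m).
It also fails if it takes over 72 s, if anything falls off the work surface, if the arm or the gripper's body presses on something with over 40 N, if the wrist force passes 120 N, or if a joint passes its speed limit or range.

### The arm

A 6-joint arm with a two-finger parallel gripper is mounted at the origin on a cart in front of the work surface, level with it; the furniture and walls round the work are solid. World frame = base frame: x ahead of the robot, y to its left, z up, the work surface at z = 0. Lengths are in m, angles in rad, forces in N, time in s.
With the tool pointing down it reaches from about 0.25 to 0.775 m from the base axis. Payload 4 kg.
Tool frame: the origin (TCP) lies at the centre of the arm's flange, where the gripper is bolted on; the fingertips stand 199 mm ahead of it and the grasp point (between the pads) lies 180 mm ahead of it (bot.grasp_offset is the y of the grasp point in the tool frame, in m); y points along the fingers, z is the direction in which the jaws open and shut, and the axes are right-handed (so a half turn about y gives the same grasp; the last joint's range is limited). The gripper opens to 94 mm and grips with 3 to 60 N. Pads are 16 mm wide; open, the fingers measure 119 mm over their backs; the gripper's body (75 mm by 177 mm) begins 78 mm behind the grasp point.
Start: joints at [1.122, 0.087, 1.371, -0, 1.684, -0.103], TCP at [0.186, 0.517, 0.405] pointing down, gripper open.
Joint ranges: [-3.1, 3.1], [-0.76, 2.03], [0.27, 2.55], [-1.08, 4.22], [0.17, 2.65], [-2.57, 2.57]. Speed limits (rad/s): [2.79, 2.79, 3.14, 3.14, 3.14, 3.14].

### API

Orientations are given as a rotation vector (axis times angle).
In Python, from plant import bot gives the robot as it stands.
- The arm moves only by the tool drive_tool, never from a script. Its argument "series" is a list of rows, each an object with "claw": the opening, from 0 (shut) to 1 (fully open); "xyz": the shift along the world's x, y, z as a fraction of full scale, a list of three; "rotation": the turn, a rotation vector about the world's x, y, z as a fraction of full scale, a list of three. A call has exactly 5 rows; each row is the pose to reach, as a shift and turn from the pose commanded when the call began, turning the shorter way round; what a row does not reach only later rows make up. Full scale, the value 1, is 1 m for a shift and 2 pi rad for a turn. A row lasts 1/10 s, in which the tool goes at most 50 mm and 8.59 degrees, less where a joint would pass 70% of its speed; a pose out of reach is approached as far as the arm can. A call with a number of a shift or a turn outside -1 to 1 is refused whole. A call with a gripper value outside its range is refused whole. The fingers move at their own pace and stop on an object; "squeeze" is the grip in N (left out, the last holds). Time passes only in rows, so rows that repeat a pose let the fingers close, or fill a call up. It gives the time, the measured TCP pose, the force and the opening at its end, in the units of the state.
- bot.observe(): the state, without advancing time (a new reading comes with each control period).
- bot.capture(name): name is "scene" or "top" or "wrist"; returns a dict with "color" (384x512x3 uint8, red, green, blue), "vfov" (degrees; the focal length in pixels is half the picture's height over the tangent of half this angle, whatever the lens; pixels are square), "cx", "cy" (the principal point, pixels), "cam_to_world" (4x4, takes a point from camera to world coordinates); the wrist camera has in their place "tool_from_camera" (4x4, takes a point from camera to tool coordinates, whose origin is the TCP and whose axes are the tool frame's). Camera axes: x right, y up, looking along -z (the intrinsics and any distortion apply to the point x, -y, -z); pixel columns grow to the right and rows downward; lengths in m; the calibration is good to about 2 mm. The wrist camera is an equidistant fisheye: a pixel r from the principal point sees the ray r / f radians off the axis. A picture is of the moment at which its call begins: read the wrist's pose just before it. There is no depth.
- bot.close_job(): hands the job in, once; it reports no verdict.
The state is a dict: "clock": time; "joint_positions": joint angles; "qd": joint speeds; "effort": joint torques, N m; "tool_pos": TCP position; "orientation": TCP orientation; "wrist_force": force on the tool from outside, world axes, zero at the start; "wrist_torque": the same for the moment, N m; "grip_width": opening from 0.0 (shut) to 1.0 (fully open).
Only numpy, scipy, OpenCV 4.12 (cv2) and the standard library are available. Lean on these libraries where they do the work, as an engineer would, in place of code of your own. Each camera call takes 0.05 s, during which the arm holds its last target.

## Working session

There is one attempt and no reset: what is moved stays moved. The work goes in short steps, Python scripts to look and compute and a tool call to move; the robot and the scene stay as the last step left them, time stands still between calls to the robot, and variables do not carry over. Pictures are saved under pics/ and viewed, and the job is handed in when it is done.

Besides the shell and the picture viewer there is one more tool, called after "Emit:" by a JSON object that holds its "fn" and its "kwargs". drive_tool: Moves the arm, as the interface text tells. Shift numbers are shares of 1 m and turn numbers shares of 2 pi rad, none past 1 either way. Its arguments: {"type":"object","properties":{"series":{"type":"array","items":{"type":"object","properties":{"claw":{"type":"number"},"xyz":{"type":"array","items":{"type":"number"}},"rotation":{"type":"array","items":{"type":"number"}}}}},"squeeze":{"type":"number"}},"required":["series"]}

```bash
mkdir -p pics; ls; cat > look.py <<'E'
from plant import bot
import cv2,sys,json,numpy as np,pickle
def snap(name,tag):
    s=bot.observe()
    c=bot.capture(name)
    cv2.imwrite(f'pics/{tag}.png',c['color'][:,:,::-1])
    pickle.dump((s,c),open(f'pics/{tag}.pkl','wb'))
    return s,c
E
python3 - <<'E'
from look import *
for n in ['scene','top','wrist']:
    s,c=snap(n,n+'0')
    print(n,{k:(np.round(v,3).tolist() if not isinstance(v,str) else v) for k,v in c.items() if k!='color'})
print(s, bot.grasp_offset)
E
```

```text
pics
scene {'vfov': 49.245, 'cx': 256.204, 'cy': 194.212, 'cam_to_world': [[0.796, 0.314, -0.518, 0.06], [-0.606, 0.435, -0.667, -0.815], [0.016, 0.844, 0.536, 0.601], [0.0, 0.0, 0.0, 1.0]]}
top {'vfov': 55.995, 'cx': 256.114, 'cy': 192.829, 'cam_to_world': [[0.014, 0.986, -0.164, 0.41], [-1.0, 0.015, 0.007, -0.256], [0.009, 0.164, 0.986, 0.958], [0.0, 0.0, 0.0, 1.0]]}
wrist {'vfov': 65.706, 'cx': 253.928, 'cy': 184.584, 'tool_from_camera': [[-0.0, -0.971, -0.237, -0.069], [0.001, 0.237, -0.971, 0.019], [1.0, -0.0, 0.001, 0.0], [0.0, 0.0, 0.0, 1.0]]}
{'clock': 0.1, 'joint_positions': array([ 1.12189948e+00,  8.79060447e-02,  1.37208537e+00, -9.88434375e-06,
        1.68359329e+00, -1.03127406e-01]), 'qd': array([-0.00033255, -0.00224718, -0.00430638,  0.0014417 , -0.00054095,
       -0.00029379]), 'effort': array([ 2.01753741e-03, -3.41254735e+01, -3.03301084e+01,  7.18530058e-02,
        3.04968178e-02, -8.51395498e-05]), 'tool_pos': array([0.18638613, 0.51735764, 0.40361619]), 'orientation': array([-1.5556372 ,  0.27181512, -0.27097357]), 'wrist_force': array([-0.48435118, -0.23754976,  0.2290805 ]), 'wrist_torque': array([-0.02767826, -0.03587641, -0.02170115]), 'grip_width': 0.995153981127555} 0.1804
```

View pics/scene0.png

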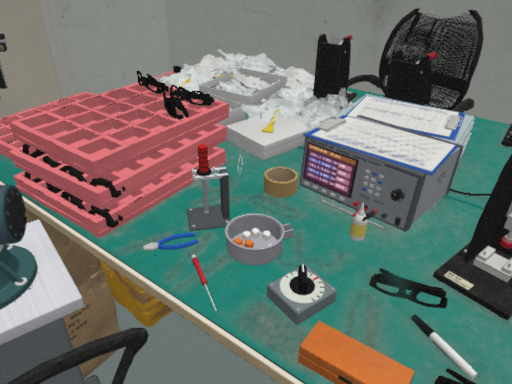

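View pics/top0.png

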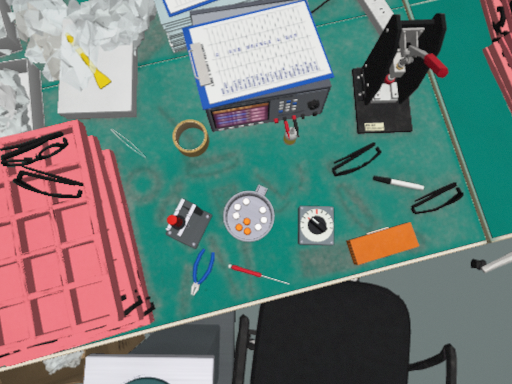

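View pics/wrist0.png

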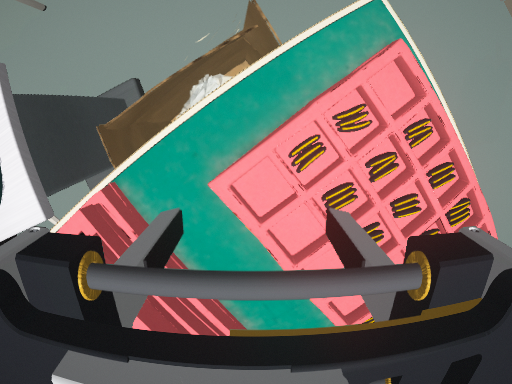

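The top view shows the rod grip around (175,221), the stand base around (188,222), the pan at (249,215) with its spout at (262,189), the dial at (317,225), the cutters at (203,270) and the tape at (190,137). I'll enlarge those areas.

```bash
python3 - <<'E'
import cv2,numpy as np
a=cv2.imread('pics/top0.png')
cv2.imwrite('pics/z1.png',cv2.resize(a[175:275,150:350],None,fx=4,fy=4,interpolation=cv2.INTER_CUBIC))
b=cv2.imread('pics/scene0.png')
cv2.imwrite('pics/z2.png',cv2.resize(b[135:325,140:340],None,fx=3,fy=3,interpolation=cv2.INTER_CUBIC))
E
```

```text
(no output)
```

View pics/z1.png

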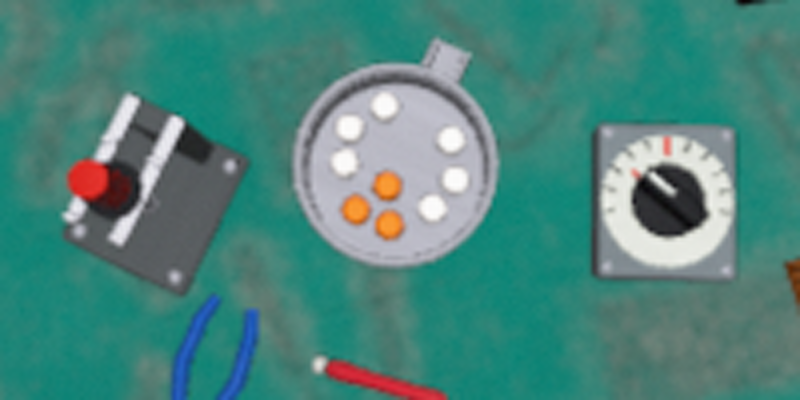

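View pics/z2.png

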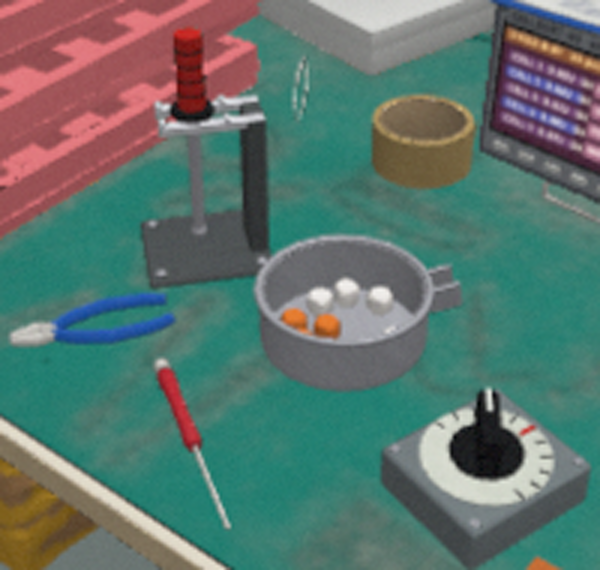

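```bash
cat >> look.py <<'E'
from scipy.spatial.transform import Rotation as Ro
def ray(c,px,s=None):
    h=c['color'].shape[0]; f=h/2/np.tan(np.radians(c['vfov'])/2)
    d=np.array([px[0]-c['cx'],-(px[1]-c['cy'])],float)
    if 'cam_to_world' in c:
        v=np.array([d[0]/f,d[1]/f,-1]); M=np.array(c['cam_to_world'])
    else:
        r=np.hypot(*d); th=r/f
        u=d/r if r>0 else d
        v=np.array([*(np.sin(th)*u),-np.cos(th)])
        T=np.eye(4);T[:3,:3]=Ro.from_rotvec(s['orientation']).as_matrix();T[:3,3]=s['tool_pos']
        M=T@np.array(c['tool_from_camera'])
    return M[:3,3],M[:3,:3]@(v/np.linalg.norm(v))
def plane(c,px,z,s=None):
    o,d=ray(c,px,s); return o+d*(z-o[2])/d[2]
def tri(rs):
    A=np.zeros((3,3));b=np.zeros(3)
    for o,d in rs:
        P=np.eye(3)-np.outer(d,d);A+=P;b+=P@o
    p=np.linalg.solve(A,b)
    return p,[np.linalg.norm((np.eye(3)-np.outer(d,d))@(p-o)) for o,d in rs]
E
python3 - <<'E'
from look import *
st,t=pickle.load(open('pics/top0.pkl','rb'));ss,s=pickle.load(open('pics/scene0.pkl','rb'))
print(Ro.from_rotvec(st['orientation']).as_matrix().round(3))
z=lambda x,y:(150+(x+.5)/4-.5,175+(y+.5)/4-.5)
zs=lambda x,y:(140+(x+.5)/3-.5,135+(y+.5)/3-.5)
def P(n,px,h,c=t): print(n,plane(c,px,h).round(4))
P('pan rim c',z(396,165),.05); P('pan rim scene',zs(345,293),.05,s)
P('spout end',z(453,56),.05)
P('grip top',z(88,180),.198);P('grip top scene',zs(188,38),.198,s)
P('collar',z(112,188),.136)
for q in [(131,99),(73,212),(181,120),(116,241)]: P('prong',z(*q),.13)
for q in [(136,95),(246,158),(183,295),(66,233)]: P('base',z(*q),.006)
P('dial face',z(667,202),.034)
for q in [(597,126),(735,126),(735,276),(597,277)]: P('box',z(*q),.034)
P('zero tick',z(667,147),.034)
P('tip',z(637,173),.069);P('line end',z(672,193),.069);P('knob center top',z(672,193),.069)
# beads
hsv=cv2.cvtColor(t['color'],cv2.COLOR_RGB2HSV)
m=cv2.inRange(hsv,(8,150,120),(22,255,255)); m[:200]=0;m[245:]=0;m[:,:225]=0;m[:,275:]=0
n,l,sta,cen=cv2.connectedComponentsWithStats(m)
for i in range(1,n): print('or',sta[i],cen[i],plane(t,cen[i],.018).round(4))
P('cutter',(203,270),0);P('tape',(190,137),.048);P('scr handle',(245,270),0)
P('tray near corner',(105,150),.1);P('inst',(265,125),0)
E
```

```text
[[ 0.941 -0.001  0.339]
 [-0.339 -0.002  0.941]
 [-0.    -1.    -0.002]]
pan rim c [ 0.5015 -0.2448  0.05  ]
pan rim scene [ 0.4977 -0.2489  0.05  ]
spout end [ 0.5718 -0.28    0.05  ]
grip top [ 0.4763 -0.085   0.198 ]
grip top scene [ 0.4699 -0.0941  0.198 ]
collar [ 0.4774 -0.0848  0.136 ]
prong [ 0.5295 -0.092   0.13  ]
prong [ 0.4639 -0.0621  0.13  ]
prong [ 0.5177 -0.1214  0.13  ]
prong [ 0.4478 -0.0873  0.13  ]
base [ 0.5501 -0.0706  0.006 ]
base [ 0.5092 -0.1451  0.006 ]
base [ 0.4192 -0.1072  0.006 ]
base [ 0.4582 -0.0291  0.006 ]
dial face [ 0.4819 -0.4183  0.034 ]
box [ 0.5303 -0.3738  0.034 ]
box [ 0.5316 -0.463   0.034 ]
box [ 0.4356 -0.4609  0.034 ]
box [ 0.4338 -0.3732  0.034 ]
zero tick [ 0.5173 -0.4188  0.034 ]
tip [ 0.4968 -0.3939  0.069 ]
line end [ 0.4848 -0.4153  0.069 ]
knob center top [ 0.4848 -0.4153  0.069 ]
or [244 218   6   7  33] [246.33333333 221.27272727] [ 0.4906 -0.2386  0.018 ]
or [236 224   6   7  33] [238.54545455 227.21212121] [ 0.4749 -0.2187  0.018 ]
or [244 228   7   7  34] [246.79411765 230.91176471] [ 0.4656 -0.2403  0.018 ]
cutter [ 0.3641 -0.1283  0.    ]
tape [ 0.7065 -0.0879  0.048 ]
scr handle [ 0.3655 -0.2371  0.    ]
tray near corner [0.653  0.1086 0.1   ]
inst [ 0.7602 -0.2853  0.    ]
```

Emit:
{"fn": "drive_tool", "kwargs": {"series": [{"claw": 1, "xyz": [0, 0, 0.045], "rotation": [0, 0, 0]}, {"claw": 1, "xyz": [0.015, -0.03, 0.08], "rotation": [0, 0, -0.02]}, {"claw": 1, "xyz": [0.035, -0.07, 0.08], "rotation": [0, 0, -0.04]}, {"claw": 1, "xyz": [0.055, -0.11, 0.08], "rotation": [0, 0, -0.06]}, {"claw": 1, "xyz": [0.075, -0.15, 0.08], "rotation": [0, 0, -0.08]}], "squeeze": 40}}

```text
clock: 0.65
tool_pos: [0.2617, 0.366, 0.4847]
orientation: [-1.466, 0.666, -0.666]
wrist_force: [1.0, 0.1, 0.5]
grip_width: 1.004
```

Emit:
{"fn": "drive_tool", "kwargs": {"series": [{"claw": 1, "xyz": [0.02, -0.04, 0], "rotation": [0, 0, -0.02]}, {"claw": 1, "xyz": [0.04, -0.08, 0], "rotation": [0, 0, -0.04]}, {"claw": 1, "xyz": [0.06, -0.12, 0], "rotation": [0, 0, -0.06]}, {"claw": 1, "xyz": [0.08, -0.16, 0], "rotation": [0, 0, -0.08]}, {"claw": 1, "xyz": [0.1, -0.2, 0], "rotation": [0, 0, -0.1]}]}}

```text
clock: 1.15
tool_pos: [0.3616, 0.1657, 0.4845]
orientation: [-1.25, 1.143, -1.143]
wrist_force: [0.6, 0.3, -0.9]
grip_width: 0.997
```

Emit:
{"fn": "drive_tool", "kwargs": {"series": [{"claw": 1, "xyz": [0.02, -0.045, 0], "rotation": [0, 0, -0.02]}, {"claw": 1, "xyz": [0.04, -0.09, 0], "rotation": [0, 0, -0.04]}, {"claw": 1, "xyz": [0.06, -0.13, 0], "rotation": [0, 0, -0.06]}, {"claw": 1, "xyz": [0.08, -0.17, 0], "rotation": [0, 0, -0.07]}, {"claw": 1, "xyz": [0.1, -0.21, 0], "rotation": [0, 0, -0.07]}]}}

```text
clock: 1.65
tool_pos: [0.4617, -0.0445, 0.4845]
orientation: [-1.024, 1.46, -1.46]
wrist_force: [1.0, 0.0, 0.2]
grip_width: 0.995
```

```bash
python3 - <<'E'
from look import *
s,c=snap('wrist','wrist1');print(s['tool_pos'],Ro.from_rotvec(s['orientation']).as_matrix().round(3))
E
```

```text
[ 0.4617464  -0.04450631  0.48447843] [[-0.34  0.    0.94]
 [-0.94  0.   -0.34]
 [-0.   -1.   -0.  ]]
```

View pics/wrist1.png

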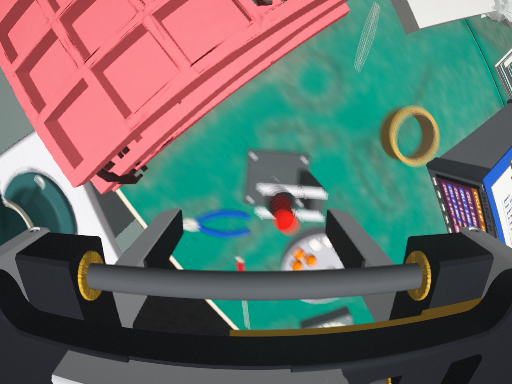

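The wrist view shows the grip top around (285,220), the collar just above it around (281,205), and the prong stubs at 255-325 px.

```bash
python3 - <<'E'
from look import *
a=cv2.imread('pics/wrist1.png');cv2.imwrite('pics/z3.png',cv2.resize(a[140:300,230:345],None,fx=4.5,fy=3.7*4.5/3.7*0+4.5*0.8,interpolation=cv2.INTER_CUBIC) if 0 else cv2.resize(a[145:275,235:345],None,fx=4.5,fy=4.5,interpolation=cv2.INTER_CUBIC))
s,c=pickle.load(open('pics/wrist1.pkl','rb'))
hsv=cv2.cvtColor(c['color'],cv2.COLOR_RGB2HSV)
m=cv2.inRange(hsv,(0,190,150),(6,255,255))|cv2.inRange(hsv,(175,190,150),(180,255,255)); m[:180]=0;m[240:]=0;m[:,:260]=0;m[:,310:]=0
n,l,sta,cen=cv2.connectedComponentsWithStats(m);print(sta,cen)
for q in [(285,220),(285,219)]: print(plane(c,q,.198,s))
E
```

```text
[[     0      0    512    384 196314]
 [   275    210     19     20    294]] [[255.45736422 191.45895351]
 [283.96938776 218.90816327]]
[ 0.47854328 -0.08410154  0.198     ]
[ 0.47886147 -0.08312302  0.198     ]
```

View pics/z3.png

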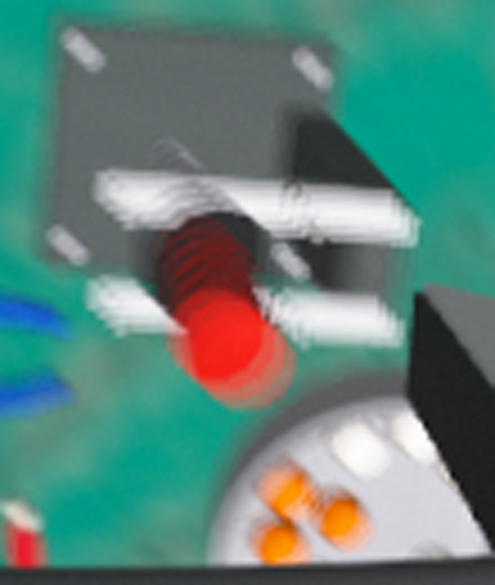

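The picture is blurred by residual motion, so I'll retake it.

```bash
python3 - <<'E'
from look import *
s,c=snap('wrist','wrist2')
a=cv2.imread('pics/wrist2.png');cv2.imwrite('pics/z4.png',cv2.resize(a[145:275,235:345],None,fx=4.5,fy=4.5,interpolation=cv2.INTER_CUBIC))
hsv=cv2.cvtColor(c['color'],cv2.COLOR_RGB2HSV)
m=cv2.inRange(hsv,(0,190,150),(6,255,255))|cv2.inRange(hsv,(175,190,150),(180,255,255)); m[:180]=0;m[240:]=0;m[:,:260]=0;m[:,310:]=0
n,l,sta,cen=cv2.connectedComponentsWithStats(m);print(sta,cen,plane(c,cen[1],.198,s),s['tool_pos'])
E
```

```text
[[     0      0    512    384 196260]
 [   267    204     22     20    348]] [[255.46115357 191.46148986]
 [277.40804598 213.2183908 ]] [ 0.47581802 -0.08074611  0.198     ] [ 0.46402672 -0.04921798  0.48296718]
```

View pics/z4.png

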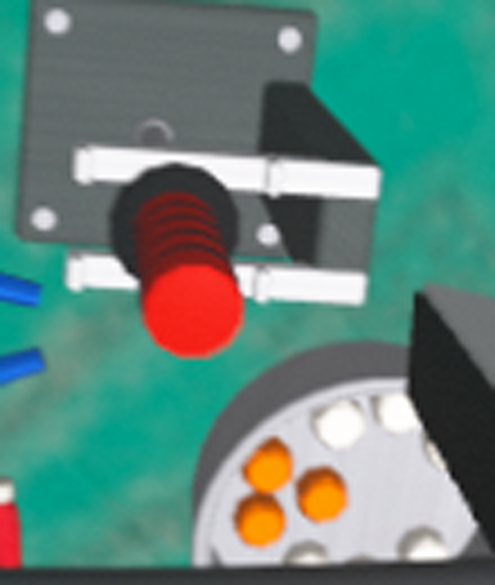

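```bash
python3 - <<'E'
from look import *
s,c=pickle.load(open('pics/wrist2.pkl','rb'));ss,sc=pickle.load(open('pics/scene0.pkl','rb'));st,t=pickle.load(open('pics/top0.pkl','rb'))
zz=lambda x,y:(235+(x+.5)/4.5-.5,145+(y+.5)/4.5-.5)
print('top',plane(c,zz(192,308),.198,s),'collar',plane(c,zz(174,225),.136,s))
print(tri([ray(c,zz(192,308),s),ray(t,(150+88.5/4-.5,175+180.5/4-.5)),ray(sc,(140+188.5/3-.5,135+38.5/3-.5))]))
E
```

```text
top [ 0.47575489 -0.0805473   0.198     ] collar [ 0.47599623 -0.08017884  0.136     ]
(array([ 0.47617671, -0.0831736 ,  0.19172893]), [np.float64(0.0007766209588705057), np.float64(0.000815156614050961), np.float64(0.0001325210218736379)])
```

```bash
python3 - <<'E'
from look import *
for i in range(3):
    s=bot.observe();print(s['clock'],s['tool_pos'],abs(s['qd']).max());bot.capture('top')
E
```

```text
1.75 [ 0.46297808 -0.04658524  0.48292838] 0.07285733467053714
1.8 [ 0.4621811  -0.04461706  0.48342234] 0.05522338857826024
1.85 [ 0.46164482 -0.04328123  0.48392603] 0.04287732809031374
```

Emit:
{"fn": "drive_tool", "kwargs": {"series": [{"claw": 1, "xyz": [0.008, -0.02, 0], "rotation": [0, 0, 0]}, {"claw": 1, "xyz": [0.015, -0.039, -0.01], "rotation": [0, 0, 0]}, {"claw": 1, "xyz": [0.015, -0.039, -0.03], "rotation": [0, 0, 0]}, {"claw": 1, "xyz": [0.015, -0.039, -0.03], "rotation": [0, 0, 0]}, {"claw": 1, "xyz": [0.015, -0.039, -0.03], "rotation": [0, 0, 0]}]}}

```text
clock: 2.4
tool_pos: [0.476, -0.0802, 0.455]
orientation: [-1.027, 1.458, -1.457]
wrist_force: [0.3, -0.4, 0.7]
grip_width: 0.999
```

```bash
python3 - <<'E'
from look import *
s,c=snap('wrist','wrist3')
print(s['tool_pos'],s['clock'],abs(s['qd']).max())
s,c=snap('top','top3')
E
```

```text
[ 0.47603156 -0.0801921   0.45502385] 2.4 0.032087847883168166
```

View pics/wrist3.png

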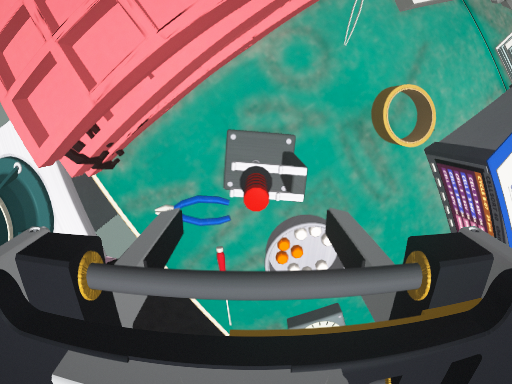

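View pics/top3.png

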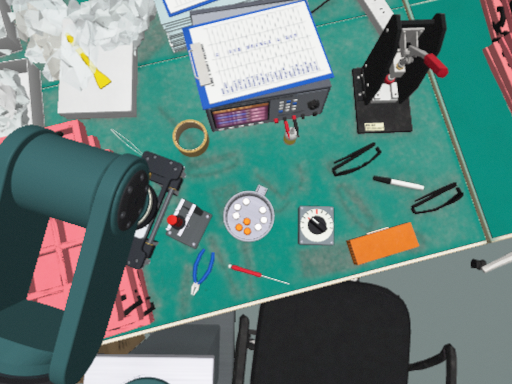

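The grip top is now at (256,199), midway between the fingers at 182 and 328. One more measurement before I descend.

```bash
python3 - <<'E'
from look import *
s,c=pickle.load(open('pics/wrist3.pkl','rb'))
a=c['color']
cv2.imwrite('pics/z5.png',cv2.resize(a[120:280,210:350,::-1],None,fx=3.7,fy=3.7,interpolation=cv2.INTER_CUBIC))
hsv=cv2.cvtColor(a,cv2.COLOR_RGB2HSV)
m=cv2.inRange(hsv,(0,190,190),(6,255,255)); m[:175]=0;m[235:]=0;m[:,:240]=0;m[:,280:]=0
n,l,sta,cen=cv2.connectedComponentsWithStats(m);print(sta[1:],cen[1:],[plane(c,q,.198,s).round(4) for q in cen[1:]])
E
```

```text
[[244 188  25  23 454]] [[255.75770925 198.86784141]] [array([ 0.4764, -0.0819,  0.198 ])]
```

View pics/z5.png

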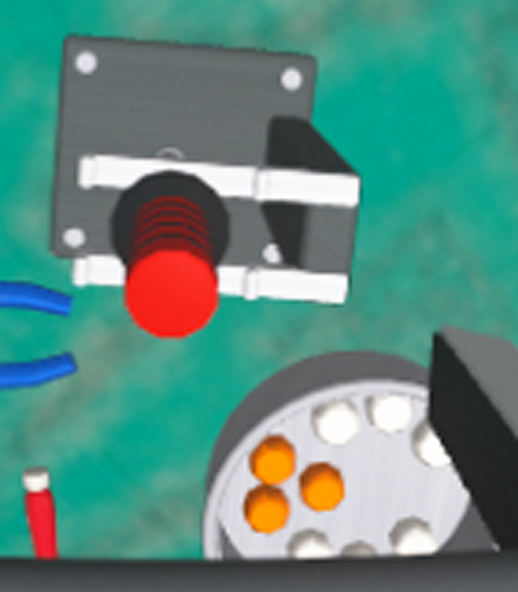

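Emit:
{"fn": "drive_tool", "kwargs": {"series": [{"claw": 1, "xyz": [0, 0, -0.035], "rotation": [0, 0, 0]}, {"claw": 1, "xyz": [0, 0, -0.07], "rotation": [0, 0, 0]}, {"claw": 1, "xyz": [0, 0, -0.1], "rotation": [0, 0, 0]}, {"claw": 1, "xyz": [0, 0, -0.108], "rotation": [0, 0, 0]}, {"claw": 1, "xyz": [0, 0, -0.108], "rotation": [0, 0, 0]}]}}

```text
clock: 3.0
tool_pos: [0.4763, -0.0812, 0.3465]
orientation: [-1.026, 1.46, -1.458]
wrist_force: [1.2, -0.2, 0.3]
grip_width: 0.999
```

Emit:
{"fn": "drive_tool", "kwargs": {"series": [{"claw": 0.5, "xyz": [0, 0, 0], "rotation": [0, 0, 0]}, {"claw": 0.3, "xyz": [0, 0, 0], "rotation": [0, 0, 0]}, {"claw": 0.1, "xyz": [0, 0, 0], "rotation": [0, 0, 0]}, {"claw": 0, "xyz": [0, 0, 0], "rotation": [0, 0, 0]}, {"claw": 0, "xyz": [0, 0, 0], "rotation": [0, 0, 0]}], "squeeze": 45}}

```text
clock: 3.5
tool_pos: [0.4765, -0.0816, 0.3472]
orientation: [-1.025, 1.458, -1.46]
wrist_force: [-0.4, -0.4, 0.1]
grip_width: 0.612
```

Emit:
{"fn": "drive_tool", "kwargs": {"series": [{"claw": 0, "xyz": [0, 0, 0], "rotation": [0, 0, 0]}, {"claw": 0, "xyz": [0, 0, 0], "rotation": [0, 0, 0]}, {"claw": 0, "xyz": [0, 0, 0], "rotation": [0, 0, 0]}, {"claw": 0, "xyz": [0, 0, 0], "rotation": [0, 0, 0]}, {"claw": 0, "xyz": [0, 0, 0], "rotation": [0, 0, 0]}]}}

```text
clock: 4.0
tool_pos: [0.4764, -0.0816, 0.3466]
orientation: [-1.025, 1.459, -1.459]
wrist_force: [-1.2, -0.8, -0.3]
grip_width: 0.229
```

```bash
python3 - <<'E'
from look import *
s,c=snap('top','top4');snap('wrist','wrist4')
print(s['tool_pos'],s['clock'],s['grip_width'],s['wrist_force'])
a=c['color'];cv2.imwrite('pics/z6.png',cv2.resize(a[165:285,130:330,::-1],None,fx=4,fy=4,interpolation=cv2.INTER_CUBIC))
E
```

```text
[ 0.47642569 -0.08157757  0.34662289] 4.0 0.22947367288617745 [-1.16759862 -0.83781489 -0.31556491]
```

View pics/z6.png

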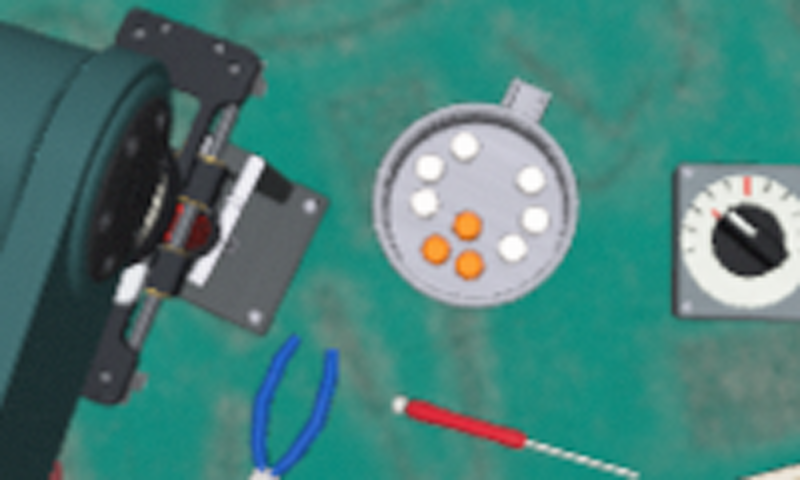

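View pics/wrist4.png

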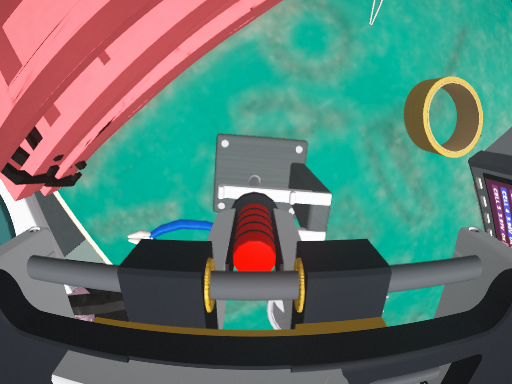

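The rod is held at an opening of 0.229 (about 21.5 mm). Now I'll lift it straight out.

Emit:
{"fn": "drive_tool", "kwargs": {"series": [{"claw": 0, "xyz": [0, 0, 0.02], "rotation": [0, 0, 0]}, {"claw": 0, "xyz": [0, 0, 0.05], "rotation": [0, 0, 0]}, {"claw": 0, "xyz": [0, 0, 0.08], "rotation": [0, 0, 0]}, {"claw": 0, "xyz": [0, 0, 0.11], "rotation": [0, 0, 0]}, {"claw": 0, "xyz": [0, 0, 0.135], "rotation": [0, 0, 0]}]}}

```text
clock: 4.6
tool_pos: [0.4763, -0.0815, 0.4833]
orientation: [-1.025, 1.458, -1.46]
wrist_force: [-0.3, -0.8, -0.5]
grip_width: 0.227
```

Emit:
{"fn": "drive_tool", "kwargs": {"series": [{"claw": 0, "xyz": [0, 0, 0], "rotation": [0, 0, 0]}, {"claw": 0, "xyz": [0.01, -0.035, 0], "rotation": [0, 0, 0]}, {"claw": 0, "xyz": [0.021, -0.07, 0], "rotation": [0, 0, 0]}, {"claw": 0, "xyz": [0.032, -0.105, 0], "rotation": [0, 0, 0]}, {"claw": 0, "xyz": [0.042, -0.14, 0], "rotation": [0, 0, 0]}]}}

```text
clock: 5.1
tool_pos: [0.5188, -0.2228, 0.4793]
orientation: [-1.027, 1.462, -1.457]
wrist_force: [0.6, 0.4, -0.9]
grip_width: 0.228
```

Emit:
{"fn": "drive_tool", "kwargs": {"series": [{"claw": 0, "xyz": [0.008, -0.025, 0], "rotation": [0, 0, 0]}, {"claw": 0, "xyz": [0.01, -0.034, -0.02], "rotation": [0, 0, 0]}, {"claw": 0, "xyz": [0.01, -0.034, -0.04], "rotation": [0, 0, 0]}, {"claw": 0, "xyz": [0.01, -0.034, -0.05], "rotation": [0, 0, 0]}, {"claw": 0, "xyz": [0.01, -0.034, -0.05], "rotation": [0, 0, 0]}]}}

```text
clock: 5.6
tool_pos: [0.5282, -0.2554, 0.428]
orientation: [-1.028, 1.465, -1.454]
wrist_force: [-0.8, -0.1, -0.5]
grip_width: 0.225
```

```bash
python3 - <<'E'
from look import *
s,c=snap('wrist','wrist5');snap('scene','scene5');snap('top','top5')
print(s['tool_pos'],s['clock'],s['grip_width'],s['wrist_force'])
a=cv2.imread('pics/scene5.png');cv2.imwrite('pics/z7.png',cv2.resize(a[100:280,180:340],None,fx=3.3,fy=3.3,interpolation=cv2.INTER_CUBIC))
a=cv2.imread('pics/top5.png');cv2.imwrite('pics/z8.png',cv2.resize(a[165:285,160:330],None,fx=4.5,fy=4.5,interpolation=cv2.INTER_CUBIC))
E
```

```text
[ 0.5282281  -0.25538132  0.42796992] 5.6 0.2253309438714769 [-0.78683677 -0.06505592 -0.48381984]
```

View pics/z7.png

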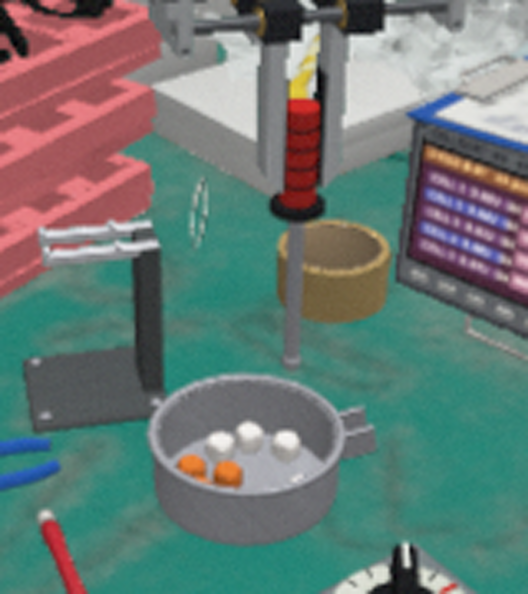

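View pics/wrist5.png

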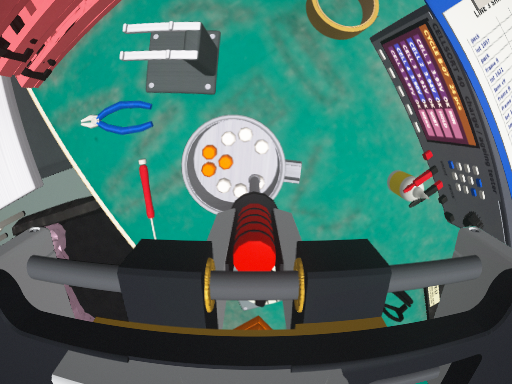

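View pics/z8.png

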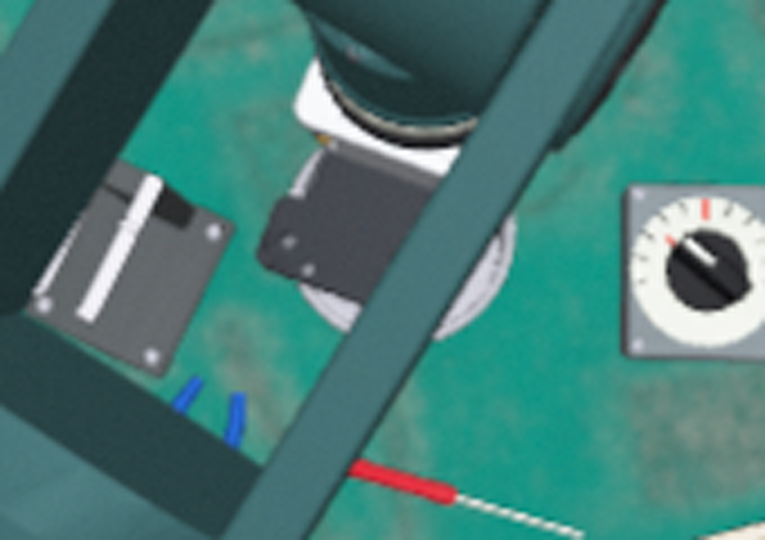

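```bash
python3 - <<'E'
from look import *
a=cv2.imread('pics/wrist5.png');cv2.imwrite('pics/z9.png',cv2.resize(a[105:225,170:310],None,fx=5,fy=5,interpolation=cv2.INTER_CUBIC))
E
```

```text
(no output)
```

View pics/z9.png

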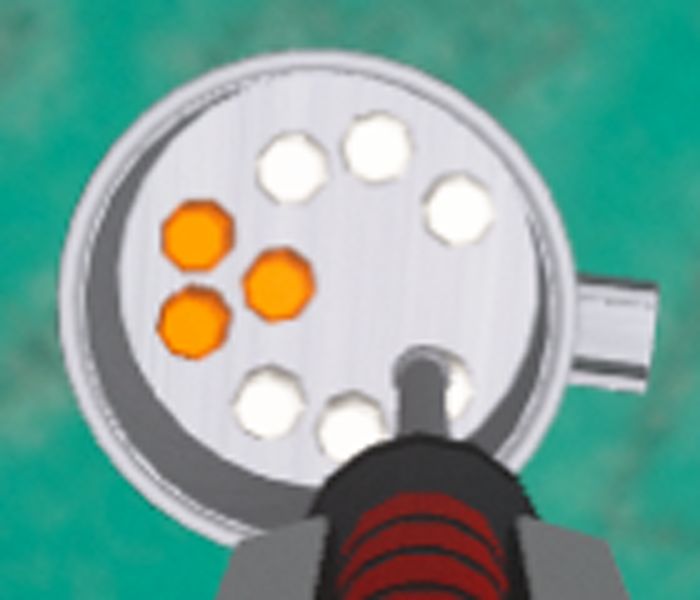

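```bash
python3 - <<'E'
from look import *
from scipy.optimize import least_squares
s,c=pickle.load(open('pics/wrist5.pkl','rb'))
q=lambda x,y:(170+(x+.5)/5-.5,105+(y+.5)/5-.5)
pts=np.array([plane(c,q(*p),.05,s)[:2] for p in [(60,290),(75,210),(120,135),(200,75),(310,50),(420,75),(510,140),(560,220),(75,390),(130,475),(225,545)]])
r=least_squares(lambda v:np.hypot(*(pts-v[:2]).T)-v[2],[.5,-.245,.062]);print(r.x.round(4),abs(r.fun).max().round(4))
pc=r.x[:2]
for p in [(657,284),(645,390),(651,337)]:
    w=plane(c,q(*p),.048,s)[:2]-pc;print('spout',w.round(4),np.degrees(np.arctan2(w[1],w[0])))
print('foot',plane(c,q(422,368),s['tool_pos'][2]-.1804-.1455,s))
th=np.radians(-27);R=np.array([[np.cos(th),np.sin(th)],[-np.sin(th),np.cos(th)]])
for n,p in dict(o1=(198,236),o2=(279,284),o3=(194,322),w1=(291,167),w2=(377,147),w3=(458,209),w4=(268,402),w5=(352,430),w6=(445,390)).items():
    w=plane(c,q(*p),.02,s)[:2];print(n,w.round(4),(R@(w-pc)).round(4))
E
```

```text
[ 0.5015 -0.2421  0.0643] 0.0007
spout [ 0.0823 -0.022 ] -14.970557951746246
spout [ 0.0711 -0.0466] -33.256610146270084
spout [ 0.0767 -0.0342] -24.045691412887788
foot [ 0.52617195 -0.25340175  0.10206992]
o1 [ 0.4757 -0.2164] [-0.0346  0.0112]
o2 [ 0.4915 -0.236 ] [-0.0117  0.0009]
o3 [ 0.4662 -0.2377] [-0.0334 -0.0121]
w1 [ 0.5055 -0.2079] [-0.0119  0.0323]
w2 [ 0.5285 -0.2107] [0.0098 0.0402]
w3 [ 0.5429 -0.2333] [0.0329 0.0266]
w4 [ 0.4771 -0.2651] [-0.0112 -0.0316]
w5 [ 0.4958 -0.2801] [ 0.0123 -0.0365]
w6 [ 0.5233 -0.2781] [ 0.0358 -0.0222]
```

```bash
python3 - <<'E'
import numpy as np
c=np.array([.503,-.2435]);r=.028
p=lambda k:np.round(c+r*np.array([np.cos(np.radians(-25-12*k)),np.sin(np.radians(-25-12*k))]),4)
for j in range(6):
    b=p(5*j);print(j,b,[(p(5*j+i)-b).round(4).tolist() for i in range(1,6)])
E
```

```text
0 [ 0.5284 -0.2553] [[-0.003, -0.0051], [-0.007, -0.0093], [-0.0118, -0.0127], [-0.0172, -0.015], [-0.023, -0.0161]]
1 [ 0.5054 -0.2714] [[-0.0058, 0.0001], [-0.0115, 0.0014], [-0.0168, 0.0039], [-0.0215, 0.0074], [-0.0253, 0.0118]]
2 [ 0.4801 -0.2596] [[-0.0029, 0.0052], [-0.0046, 0.0108], [-0.0051, 0.0166], [-0.0044, 0.0224], [-0.0025, 0.0279]]
3 [ 0.4776 -0.2317] [[0.003, 0.0051], [0.007, 0.0093], [0.0118, 0.0127], [0.0172, 0.015], [0.023, 0.0161]]
4 [ 0.5006 -0.2156] [[0.0058, -0.0001], [0.0115, -0.0014], [0.0168, -0.0039], [0.0215, -0.0074], [0.0253, -0.0118]]
5 [ 0.5259 -0.2274] [[0.0029, -0.0052], [0.0046, -0.0108], [0.0051, -0.0166], [0.0044, -0.0224], [0.0025, -0.0279]]
```

Emit:
{"fn": "drive_tool", "kwargs": {"series": [{"claw": 0, "xyz": [0, 0.001, -0.02], "rotation": [0, 0, 0]}, {"claw": 0, "xyz": [0, 0.001, -0.045], "rotation": [0, 0, 0]}, {"claw": 0, "xyz": [0, 0.001, -0.07], "rotation": [0, 0, 0]}, {"claw": 0, "xyz": [0, 0.001, -0.085], "rotation": [0, 0, 0]}, {"claw": 0, "xyz": [0, 0.001, -0.089], "rotation": [0, 0, 0]}]}}

```text
clock: 6.25
tool_pos: [0.5283, -0.2542, 0.3414]
orientation: [-1.026, 1.461, -1.457]
wrist_force: [0.0, 0.8, -0.7]
grip_width: 0.226
```

```bash
python3 - <<'E'
from look import *
s,c=snap('wrist','wrist6');snap('scene','scene6')
print(s['tool_pos'],s['clock'],s['grip_width'],s['wrist_force'])
a=cv2.imread('pics/scene6.png');b=cv2.imread('pics/wrist6.png');cv2.imwrite('pics/z10.png',np.hstack([cv2.resize(a[180:280,210:310],None,fx=4,fy=4,interpolation=cv2.INTER_CUBIC),cv2.resize(b[80:230,160:310],(400,400),interpolation=cv2.INTER_CUBIC)]))
E
```

```text
[ 0.52827421 -0.25421052  0.34143295] 6.25 0.22621950443274422 [ 0.04799628  0.80475735 -0.72136142]
```

View pics/z10.png

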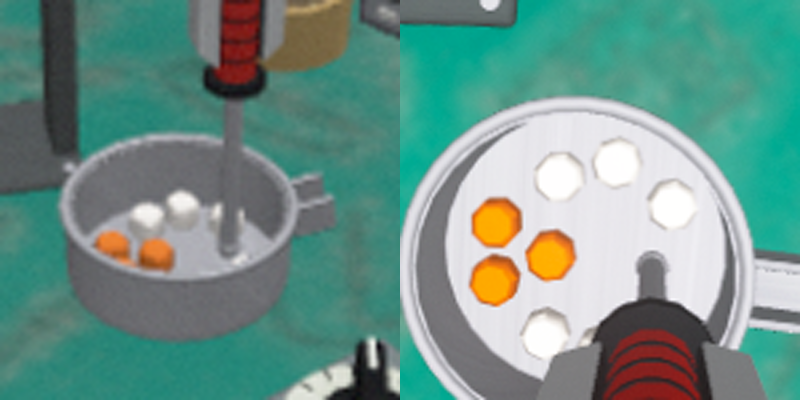

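The foot is down on the spout side with no contact force. Starting the first stirring turn.

Emit:
{"fn": "drive_tool", "kwargs": {"series": [{"claw": 0, "xyz": [-0.003, -0.005, 0], "rotation": [0, 0, 0]}, {"claw": 0, "xyz": [-0.007, -0.009, 0], "rotation": [0, 0, 0]}, {"claw": 0, "xyz": [-0.012, -0.013, 0], "rotation": [0, 0, 0]}, {"claw": 0, "xyz": [-0.017, -0.015, 0], "rotation": [0, 0, 0]}, {"claw": 0, "xyz": [-0.023, -0.016, 0], "rotation": [0, 0, 0]}]}}

```text
clock: 6.85
tool_pos: [0.5049, -0.271, 0.343]
orientation: [-1.025, 1.459, -1.46]
wrist_force: [0.5, 0.5, -1.6]
grip_width: 0.222
```

Emit:
{"fn": "drive_tool", "kwargs": {"series": [{"claw": 0, "xyz": [-0.006, 0, 0], "rotation": [0, 0, 0]}, {"claw": 0, "xyz": [-0.011, 0.001, 0], "rotation": [0, 0, 0]}, {"claw": 0, "xyz": [-0.017, 0.004, 0], "rotation": [0, 0, 0]}, {"claw": 0, "xyz": [-0.021, 0.007, 0], "rotation": [0, 0, 0]}, {"claw": 0, "xyz": [-0.025, 0.012, 0], "rotation": [0, 0, 0]}]}}

```text
clock: 7.35
tool_pos: [0.48, -0.2582, 0.3427]
orientation: [-1.025, 1.459, -1.459]
wrist_force: [-0.2, 0.2, -1.0]
grip_width: 0.227
```

```bash
cat > v.py <<'E'
from look import *
t=sys.argv[1]
s,c=snap('wrist','w'+t);snap('scene','s'+t)
print(s['tool_pos'].round(4),s['clock'],s['grip_width'],s['wrist_force'].round(1),s['wrist_torque'].round(2))
a=cv2.imread(f'pics/s{t}.png');b=cv2.imread(f'pics/w{t}.png');cv2.imwrite(f'pics/v{t}.png',np.hstack([cv2.resize(a[140:280,190:330],(400,400),interpolation=cv2.INTER_CUBIC),cv2.resize(b[80:240,150:310],(400,400),interpolation=cv2.INTER_CUBIC)]))
E
python3 v.py a
```

```text
[ 0.48   -0.2582  0.3427] 7.35 0.22670166966218472 [-0.2  0.2 -1. ] [-0.08  0.05  0.05]
```

View pics/va.png

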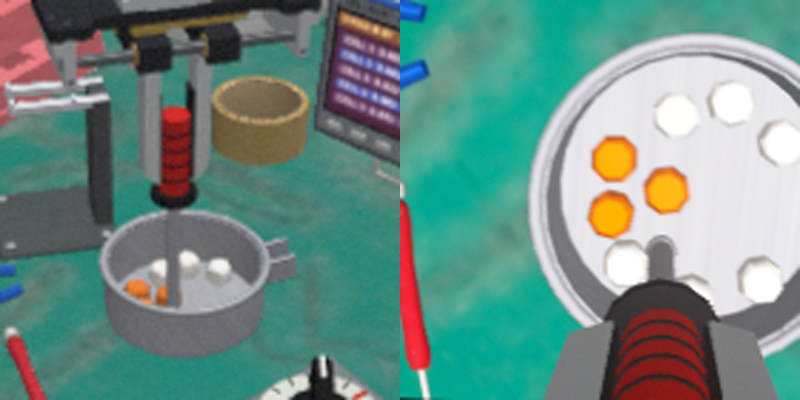

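Emit:
{"fn": "drive_tool", "kwargs": {"series": [{"claw": 0, "xyz": [-0.003, 0.005, 0], "rotation": [0, 0, 0]}, {"claw": 0, "xyz": [-0.005, 0.011, 0], "rotation": [0, 0, 0]}, {"claw": 0, "xyz": [-0.005, 0.017, 0], "rotation": [0, 0, 0]}, {"claw": 0, "xyz": [-0.004, 0.022, 0], "rotation": [0, 0, 0]}, {"claw": 0, "xyz": [-0.002, 0.028, 0], "rotation": [0, 0, 0]}]}}

```text
clock: 7.95
tool_pos: [0.4785, -0.23, 0.3427]
orientation: [-1.025, 1.459, -1.459]
wrist_force: [-0.4, -0.5, -0.4]
grip_width: 0.224
```

Emit:
{"fn": "drive_tool", "kwargs": {"series": [{"claw": 0, "xyz": [0.003, 0.005, 0], "rotation": [0, 0, 0]}, {"claw": 0, "xyz": [0.007, 0.009, 0], "rotation": [0, 0, 0]}, {"claw": 0, "xyz": [0.012, 0.013, 0], "rotation": [0, 0, 0]}, {"claw": 0, "xyz": [0.017, 0.015, 0], "rotation": [0, 0, 0]}, {"claw": 0, "xyz": [0.023, 0.016, 0], "rotation": [0, 0, 0]}]}}

```text
clock: 8.45
tool_pos: [0.5019, -0.2143, 0.3427]
orientation: [-1.025, 1.459, -1.459]
wrist_force: [0.4, 0.1, -0.2]
grip_width: 0.222
```

```bash
python3 v.py b
```

```text
[ 0.5019 -0.2143  0.3427] 8.45 0.22215661637341624 [ 0.4  0.1 -0.2] [-0.03  0.13  0.03]
```

View pics/vb.png

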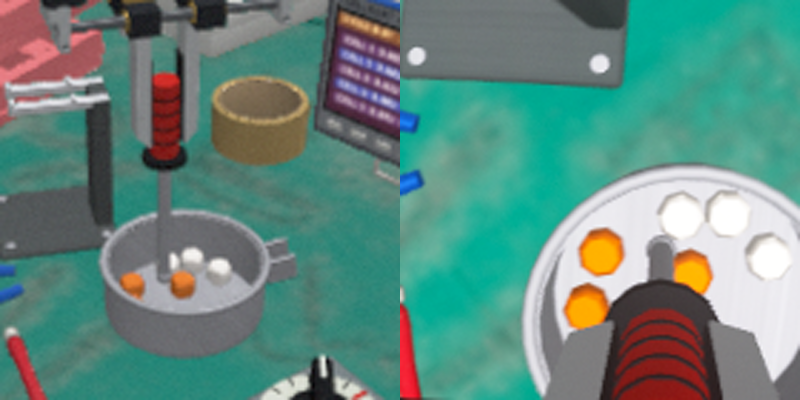

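Emit:
{"fn": "drive_tool", "kwargs": {"series": [{"claw": 0, "xyz": [0.006, 0, 0], "rotation": [0, 0, 0]}, {"claw": 0, "xyz": [0.011, -0.001, 0], "rotation": [0, 0, 0]}, {"claw": 0, "xyz": [0.017, -0.004, 0], "rotation": [0, 0, 0]}, {"claw": 0, "xyz": [0.021, -0.007, 0], "rotation": [0, 0, 0]}, {"claw": 0, "xyz": [0.025, -0.012, 0], "rotation": [0, 0, 0]}]}}

```text
clock: 9.05
tool_pos: [0.5269, -0.2268, 0.3427]
orientation: [-1.025, 1.459, -1.459]
wrist_force: [-0.2, -0.6, -0.5]
grip_width: 0.229
```

Emit:
{"fn": "drive_tool", "kwargs": {"series": [{"claw": 0, "xyz": [0.003, -0.005, 0], "rotation": [0, 0, 0]}, {"claw": 0, "xyz": [0.005, -0.011, 0], "rotation": [0, 0, 0]}, {"claw": 0, "xyz": [0.005, -0.017, 0], "rotation": [0, 0, 0]}, {"claw": 0, "xyz": [0.004, -0.022, 0], "rotation": [0, 0, 0]}, {"claw": 0, "xyz": [0.002, -0.028, 0], "rotation": [0, 0, 0]}]}}

```text
clock: 9.55
tool_pos: [0.5283, -0.2551, 0.3427]
orientation: [-1.025, 1.459, -1.459]
wrist_force: [0.7, 0.1, -1.2]
grip_width: 0.228
```

Emit:
{"fn": "drive_tool", "kwargs": {"series": [{"claw": 0, "xyz": [-0.003, -0.005, 0], "rotation": [0, 0, 0]}, {"claw": 0, "xyz": [-0.007, -0.009, 0], "rotation": [0, 0, 0]}, {"claw": 0, "xyz": [-0.012, -0.013, 0], "rotation": [0, 0, 0]}, {"claw": 0, "xyz": [-0.017, -0.015, 0], "rotation": [0, 0, 0]}, {"claw": 0, "xyz": [-0.023, -0.016, 0], "rotation": [0, 0, 0]}]}}

```text
clock: 10.05
tool_pos: [0.5049, -0.2707, 0.3427]
orientation: [-1.025, 1.459, -1.459]
wrist_force: [1.6, -0.1, -0.7]
grip_width: 0.229
```

Emit:
{"fn": "drive_tool", "kwargs": {"series": [{"claw": 0, "xyz": [-0.006, 0, 0], "rotation": [0, 0, 0]}, {"claw": 0, "xyz": [-0.011, 0.001, 0], "rotation": [0, 0, 0]}, {"claw": 0, "xyz": [-0.017, 0.004, 0], "rotation": [0, 0, 0]}, {"claw": 0, "xyz": [-0.021, 0.007, 0], "rotation": [0, 0, 0]}, {"claw": 0, "xyz": [-0.025, 0.012, 0], "rotation": [0, 0, 0]}]}}

```text
clock: 10.55
tool_pos: [0.4801, -0.2583, 0.3428]
orientation: [-1.025, 1.459, -1.46]
wrist_force: [0.3, -0.0, -0.8]
grip_width: 0.225
```

```bash
python3 v.py c
```

```text
[ 0.4801 -0.2583  0.3428] 10.55 0.22495434576685433 [ 0.3 -0.  -0.8] [-0.07  0.   -0.03]
```

View pics/vc.png

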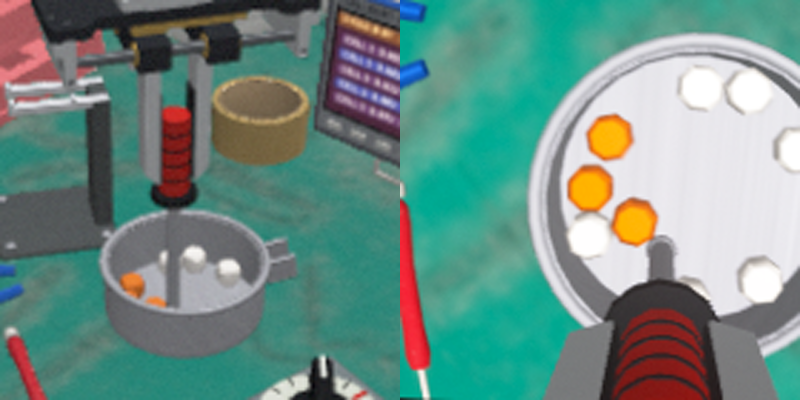

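Emit:
{"fn": "drive_tool", "kwargs": {"series": [{"claw": 0, "xyz": [-0.003, 0.005, 0], "rotation": [0, 0, 0]}, {"claw": 0, "xyz": [-0.005, 0.011, 0], "rotation": [0, 0, 0]}, {"claw": 0, "xyz": [-0.005, 0.017, 0], "rotation": [0, 0, 0]}, {"claw": 0, "xyz": [-0.004, 0.022, 0], "rotation": [0, 0, 0]}, {"claw": 0, "xyz": [-0.002, 0.028, 0], "rotation": [0, 0, 0]}]}}

```text
clock: 11.15
tool_pos: [0.4785, -0.2301, 0.3427]
orientation: [-1.025, 1.459, -1.459]
wrist_force: [-0.4, 0.8, -0.9]
grip_width: 0.228
```

Emit:
{"fn": "drive_tool", "kwargs": {"series": [{"claw": 0, "xyz": [0.003, 0.005, 0], "rotation": [0, 0, 0]}, {"claw": 0, "xyz": [0.007, 0.009, 0], "rotation": [0, 0, 0]}, {"claw": 0, "xyz": [0.012, 0.013, 0], "rotation": [0, 0, 0]}, {"claw": 0, "xyz": [0.017, 0.015, 0], "rotation": [0, 0, 0]}, {"claw": 0, "xyz": [0.023, 0.016, 0], "rotation": [0, 0, 0]}]}}

```text
clock: 11.65
tool_pos: [0.5019, -0.2143, 0.3426]
orientation: [-1.026, 1.459, -1.459]
wrist_force: [-0.2, -0.1, -0.4]
grip_width: 0.229
```

Emit:
{"fn": "drive_tool", "kwargs": {"series": [{"claw": 0, "xyz": [0.006, 0, 0], "rotation": [0, 0, 0]}, {"claw": 0, "xyz": [0.011, -0.001, 0], "rotation": [0, 0, 0]}, {"claw": 0, "xyz": [0.017, -0.004, 0], "rotation": [0, 0, 0]}, {"claw": 0, "xyz": [0.021, -0.007, 0], "rotation": [0, 0, 0]}, {"claw": 0, "xyz": [0.025, -0.012, 0], "rotation": [0, 0, 0]}]}}

```text
clock: 12.15
tool_pos: [0.5269, -0.2269, 0.3427]
orientation: [-1.025, 1.459, -1.459]
wrist_force: [-0.5, 0.3, -0.4]
grip_width: 0.23
```

Emit:
{"fn": "drive_tool", "kwargs": {"series": [{"claw": 0, "xyz": [0.003, -0.005, 0], "rotation": [0, 0, 0]}, {"claw": 0, "xyz": [0.005, -0.011, 0], "rotation": [0, 0, 0]}, {"claw": 0, "xyz": [0.005, -0.017, 0], "rotation": [0, 0, 0]}, {"claw": 0, "xyz": [0.004, -0.022, 0], "rotation": [0, 0, 0]}, {"claw": 0, "xyz": [0.002, -0.028, 0], "rotation": [0, 0, 0]}]}}

```text
clock: 12.65
tool_pos: [0.5283, -0.255, 0.3427]
orientation: [-1.025, 1.459, -1.459]
wrist_force: [0.4, 1.2, -0.0]
grip_width: 0.229
```

```bash
python3 v.py d
```

```text
[ 0.5283 -0.255   0.3427] 12.65 0.22945524664308706 [ 0.4  1.2 -0. ] [ 0.19  0.01 -0.  ]
```

View pics/vd.png

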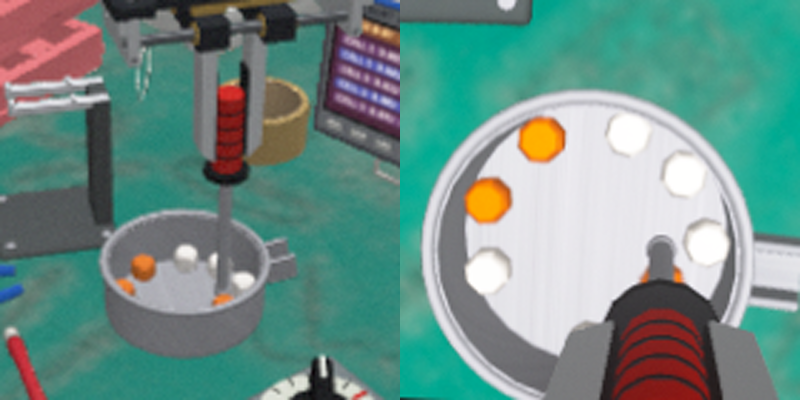

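Two turns are done. One orange bead is at the spout side, just ahead of the foot, far from the other two at the left wall. Lifting straight out and carrying the rod back above the fork.

Emit:
{"fn": "drive_tool", "kwargs": {"series": [{"claw": 0, "xyz": [0, 0, 0], "rotation": [0, 0, 0]}, {"claw": 0, "xyz": [0, 0, 0.02], "rotation": [0, 0, 0]}, {"claw": 0, "xyz": [0, 0, 0.06], "rotation": [0, 0, 0]}, {"claw": 0, "xyz": [0, 0, 0.1], "rotation": [0, 0, 0]}, {"claw": 0, "xyz": [0, 0, 0.142], "rotation": [0, 0, 0]}]}}

```text
clock: 13.25
tool_pos: [0.5282, -0.2541, 0.4858]
orientation: [-1.026, 1.46, -1.458]
wrist_force: [0.5, 0.7, -0.7]
grip_width: 0.226
```

Emit:
{"fn": "drive_tool", "kwargs": {"series": [{"claw": 0, "xyz": [0, 0, 0], "rotation": [0, 0, 0]}, {"claw": 0, "xyz": [-0.01, 0.035, 0], "rotation": [0, 0, 0]}, {"claw": 0, "xyz": [-0.02, 0.07, 0], "rotation": [0, 0, 0]}, {"claw": 0, "xyz": [-0.031, 0.105, 0], "rotation": [0, 0, 0]}, {"claw": 0, "xyz": [-0.042, 0.14, 0], "rotation": [0, 0, 0]}]}}

```text
clock: 13.75
tool_pos: [0.4858, -0.1132, 0.4837]
orientation: [-1.026, 1.46, -1.459]
wrist_force: [0.0, 0.7, -0.5]
grip_width: 0.227
```

Emit:
{"fn": "drive_tool", "kwargs": {"series": [{"claw": 0, "xyz": [-0.007, 0.023, 0], "rotation": [0, 0, 0]}, {"claw": 0, "xyz": [-0.01, 0.033, 0], "rotation": [0, 0, 0]}, {"claw": 0, "xyz": [-0.01, 0.033, 0], "rotation": [0, 0, 0]}, {"claw": 0, "xyz": [-0.01, 0.033, 0], "rotation": [0, 0, 0]}, {"claw": 0, "xyz": [-0.01, 0.033, 0], "rotation": [0, 0, 0]}]}}

```text
clock: 14.25
tool_pos: [0.4768, -0.0826, 0.4842]
orientation: [-1.025, 1.46, -1.46]
wrist_force: [0.2, -0.3, -0.8]
grip_width: 0.229
```

```bash
python3 v.py e; python3 - <<'E'
from look import *
s,c=snap('top','te')
a=cv2.imread('pics/se.png')[90:250,150:310];b=cv2.imread('pics/te.png')[165:285,160:330]
cv2.imwrite('pics/z11.png',np.hstack([cv2.resize(a,(400,400),interpolation=3),cv2.resize(b,(400,282),interpolation=3)[:400]]) if 0 else cv2.resize(a,(560,560),interpolation=cv2.INTER_CUBIC))
cv2.imwrite('pics/z12.png',cv2.resize(b,None,fx=4,fy=4,interpolation=cv2.INTER_CUBIC))
E
```

```text
[ 0.4768 -0.0826  0.4842] 14.25 0.22878449547084323 [ 0.2 -0.3 -0.8] [-0.05  0.13 -0.09]
```

View pics/z11.png

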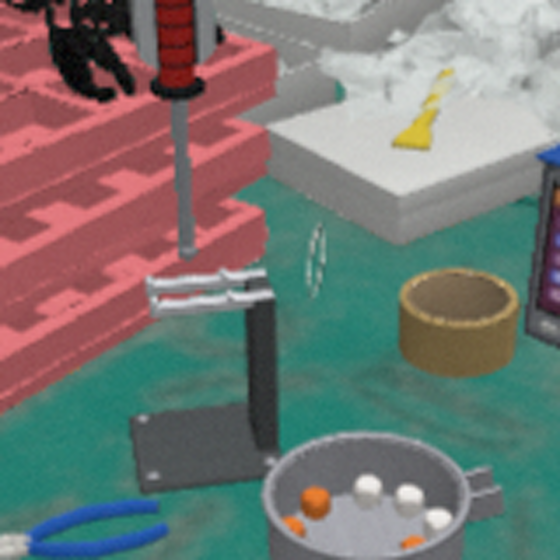

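View pics/z12.png

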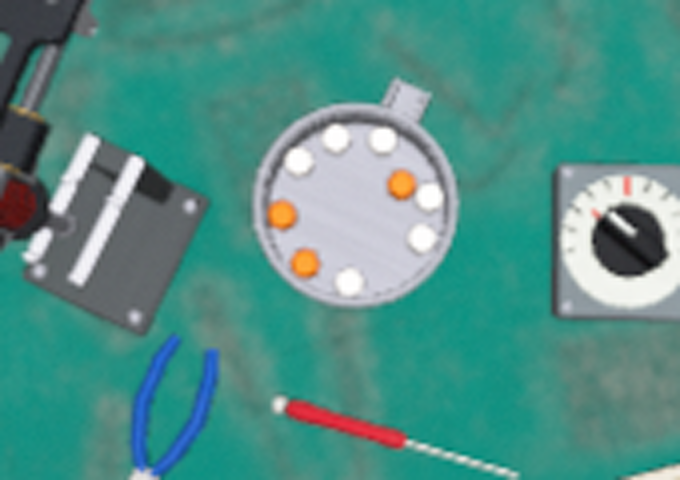

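View pics/we.png

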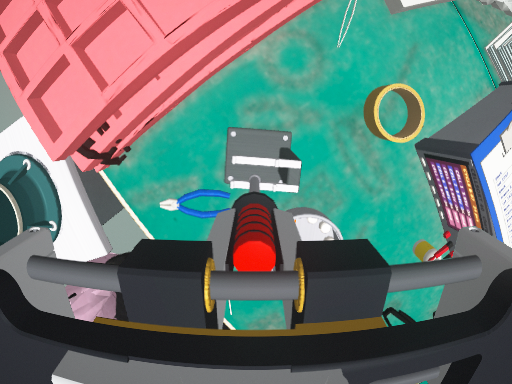

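All nine beads are in the pan, and the lone orange bead is about 75 mm from the others. Before lowering, I'll check whether the rod tilted in the grip.

```bash
python3 - <<'E'
from look import *
imgs=[]
for n in ['wrist5','wrist6','wd','we']:
    a=cv2.imread(f'pics/{n}.png');imgs.append(cv2.resize(a[165:215,230:280],(400,400),interpolation=cv2.INTER_CUBIC))
cv2.imwrite('pics/z13.png',cv2.resize(np.vstack([np.hstack(imgs[:2]),np.hstack(imgs[2:])]),(600,600)))
s,c=pickle.load(open('pics/se.pkl','rb')); 
M=np.linalg.inv(np.array(c['cam_to_world']));f=192/np.tan(np.radians(c['vfov'])/2)
for p in [(.4768,-.0826,.1583),(.4768,-.0826,.273)]:
    v=M[:3,:3]@np.array(p)+M[:3,3];print(c['cx']-f*v[0]/v[2],c['cy']+f*v[1]/v[2])
E
```

```text
203.25147681824984 160.67743169151055
200.42314480229157 112.22687034678849
```

View pics/z13.png

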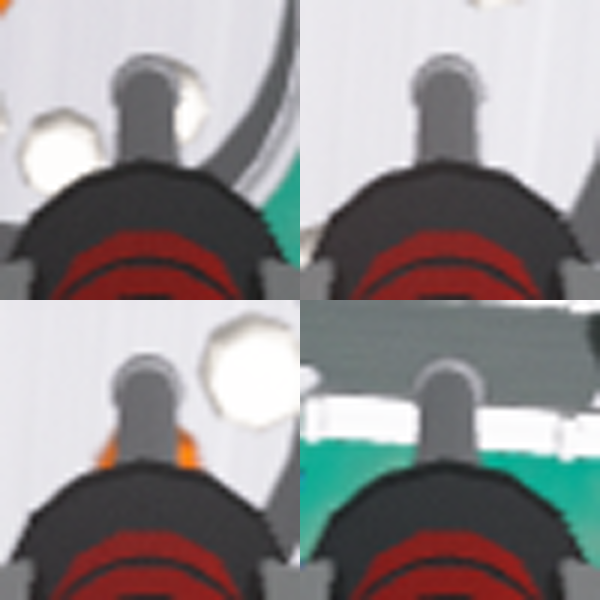

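The foot sits at the same place in the wrist image before and after stirring, and the scene prediction (203.3,160.7) matches the observed (203.4,160.9), so there is no tilt. Lowering.

Emit:
{"fn": "drive_tool", "kwargs": {"series": [{"claw": 0, "xyz": [0, 0, -0.025], "rotation": [0, 0, 0]}, {"claw": 0, "xyz": [0, 0, -0.055], "rotation": [0, 0, 0]}, {"claw": 0, "xyz": [0, 0, -0.085], "rotation": [0, 0, 0]}, {"claw": 0, "xyz": [0, 0, -0.112], "rotation": [0, 0, 0]}, {"claw": 0, "xyz": [0, 0, -0.128], "rotation": [0, 0, 0]}]}}

```text
clock: 14.9
tool_pos: [0.476, -0.082, 0.3538]
orientation: [-1.027, 1.463, -1.458]
wrist_force: [-0.3, 0.4, -0.9]
grip_width: 0.229
```

Emit:
{"fn": "drive_tool", "kwargs": {"series": [{"claw": 0, "xyz": [0, 0, -0.006], "rotation": [0, 0, 0]}, {"claw": 0, "xyz": [0, 0, -0.01], "rotation": [0, 0, 0]}, {"claw": 0, "xyz": [0, 0, -0.01], "rotation": [0, 0, 0]}, {"claw": 0, "xyz": [0, 0, -0.01], "rotation": [0, 0, 0]}, {"claw": 0, "xyz": [0, 0, -0.01], "rotation": [0, 0, 0]}]}}

```text
clock: 15.4
tool_pos: [0.4767, -0.0817, 0.3477]
orientation: [-1.024, 1.457, -1.46]
wrist_force: [-0.6, 0.6, -0.6]
grip_width: 0.23
```

```bash
python3 v.py f; python3 - <<'E'
from look import *
a=cv2.imread('pics/sf.png')[110:230,160:280]
cv2.imwrite('pics/z14.png',cv2.resize(a,(560,560),interpolation=cv2.INTER_CUBIC))
E
```

```text
[ 0.4767 -0.0817  0.3477] 15.4 0.23049141325926603 [-0.6  0.6 -0.6] [-0.06  0.09  0.02]
```

View pics/z14.png

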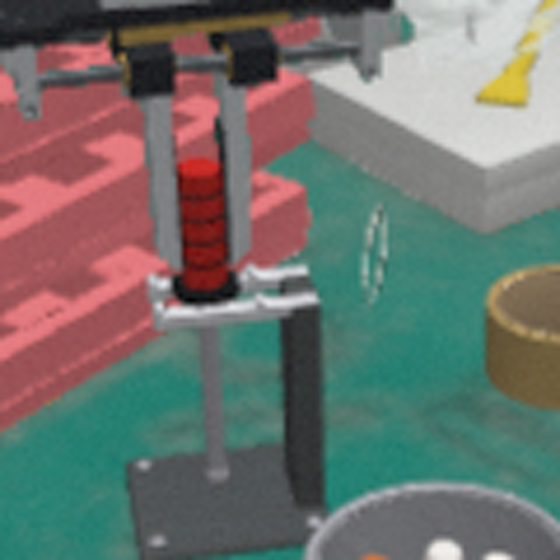

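The collar is in the fork between the stops, so I'll release the rod.

Emit:
{"fn": "drive_tool", "kwargs": {"series": [{"claw": 0.24, "xyz": [0, 0, 0], "rotation": [0, 0, 0]}, {"claw": 0.3, "xyz": [0, 0, 0], "rotation": [0, 0, 0]}, {"claw": 0.5, "xyz": [0, 0, 0], "rotation": [0, 0, 0]}, {"claw": 0.7, "xyz": [0, 0, 0], "rotation": [0, 0, 0]}, {"claw": 1, "xyz": [0, 0, 0], "rotation": [0, 0, 0]}]}}

```text
clock: 16.0
tool_pos: [0.4764, -0.0816, 0.3467]
orientation: [-1.025, 1.459, -1.459]
wrist_force: [-0.8, -0.7, 0.2]
grip_width: 0.516
```

Emit:
{"fn": "drive_tool", "kwargs": {"series": [{"claw": 1, "xyz": [0, 0, 0], "rotation": [0, 0, 0]}, {"claw": 1, "xyz": [0, 0, 0], "rotation": [0, 0, 0]}, {"claw": 1, "xyz": [0, 0, 0.01], "rotation": [0, 0, 0]}, {"claw": 1, "xyz": [0, 0, 0.04], "rotation": [0, 0, 0]}, {"claw": 1, "xyz": [0, 0, 0.08], "rotation": [0, 0, 0]}]}}

```text
clock: 16.5
tool_pos: [0.4761, -0.0815, 0.4261]
orientation: [-1.028, 1.463, -1.457]
wrist_force: [0.5, -0.3, -0.0]
grip_width: 0.942
```

```bash
python3 v.py g; python3 - <<'E'
from look import *
a=cv2.imread('pics/sg.png')[110:230,160:280]
cv2.imwrite('pics/z15.png',cv2.resize(a,(560,560),interpolation=cv2.INTER_CUBIC))
E
```

```text
[ 0.4761 -0.0815  0.4261] 16.5 0.9424445483769441 [ 0.5 -0.3 -0. ] [-0.11  0.05 -0.  ]
```

View pics/z15.png

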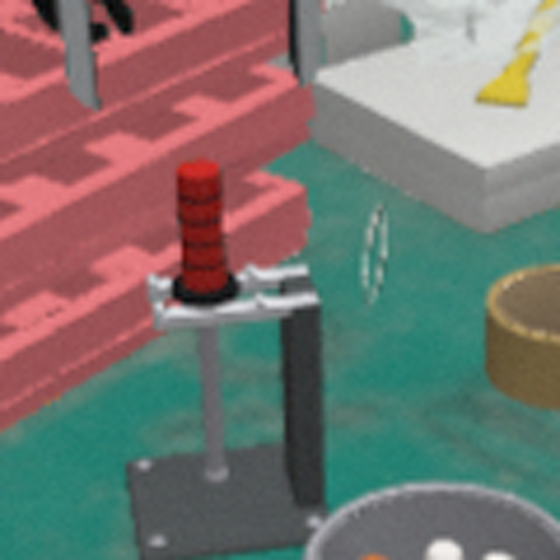

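View pics/wg.png

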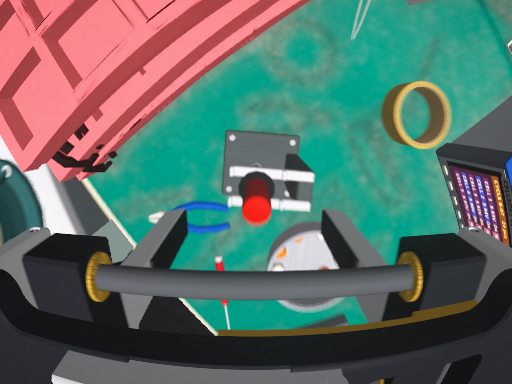

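The rod hangs upright and released. Moving over to the dial.

Emit:
{"fn": "drive_tool", "kwargs": {"series": [{"claw": 1, "xyz": [0, 0, 0.025], "rotation": [0, 0, 0]}, {"claw": 1, "xyz": [0.001, -0.03, 0.04], "rotation": [0, 0, 0]}, {"claw": 1, "xyz": [0.002, -0.075, 0.04], "rotation": [0, 0, 0]}, {"claw": 1, "xyz": [0.003, -0.12, 0.04], "rotation": [0, 0, 0]}, {"claw": 1, "xyz": [0.004, -0.165, 0.04], "rotation": [0, 0, 0]}]}}

```text
clock: 17.1
tool_pos: [0.4802, -0.2479, 0.4672]
orientation: [-1.025, 1.458, -1.459]
wrist_force: [0.6, 0.6, 0.7]
grip_width: 0.997
```

Emit:
{"fn": "drive_tool", "kwargs": {"series": [{"claw": 1, "xyz": [0, -0.045, 0], "rotation": [0, 0, 0]}, {"claw": 1, "xyz": [0.001, -0.09, -0.02], "rotation": [0, 0, 0]}, {"claw": 1, "xyz": [0.002, -0.13, -0.06], "rotation": [0, 0, 0]}, {"claw": 1, "xyz": [0.003, -0.16, -0.09], "rotation": [0, 0, 0]}, {"claw": 1, "xyz": [0.003, -0.17, -0.1], "rotation": [0, 0, 0]}]}}

```text
clock: 17.6
tool_pos: [0.4822, -0.4192, 0.3604]
orientation: [-1.026, 1.47, -1.454]
wrist_force: [0.3, 0.7, -0.1]
grip_width: 1.0
```

Emit:
{"fn": "drive_tool", "kwargs": {"series": [{"claw": 1, "xyz": [0, 0, 0], "rotation": [0, 0, 0]}, {"claw": 1, "xyz": [0, 0, 0], "rotation": [0, 0, 0]}, {"claw": 1, "xyz": [0, 0, 0], "rotation": [0, 0, 0]}, {"claw": 1, "xyz": [0, 0, 0], "rotation": [0, 0, 0]}, {"claw": 1, "xyz": [0, 0, 0], "rotation": [0, 0, 0]}]}}

```text
clock: 18.1
tool_pos: [0.4838, -0.4156, 0.3687]
orientation: [-1.025, 1.455, -1.461]
wrist_force: [-0.4, -0.5, -0.7]
grip_width: 1.002
```

```bash
python3 v.py h; python3 - <<'E'
from look import *
a=cv2.imread('pics/wh.png')[90:240,180:330]
cv2.imwrite('pics/z16.png',cv2.resize(a,(600,600),interpolation=cv2.INTER_CUBIC))
E
```

```text
[ 0.4838 -0.4156  0.3687] 18.1 1.002064388955075 [-0.4 -0.5 -0.7] [-0.08  0.12  0.01]
```

View pics/z16.png

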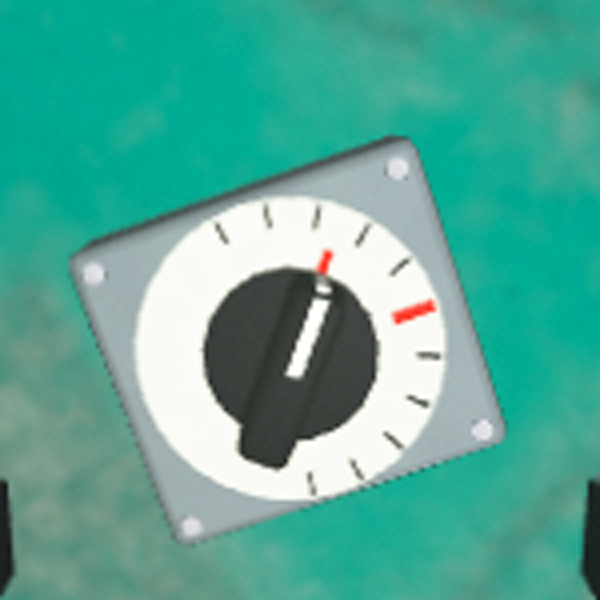

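View pics/wh.png

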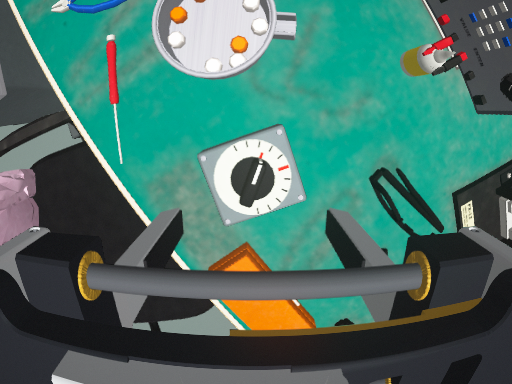

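```bash
python3 - <<'E'
from look import *
s,c=pickle.load(open('pics/wh.pkl','rb'))
q=lambda x,y:(180+(x+.5)/4-.5,90+(y+.5)/4-.5)
W=lambda p,z:plane(c,q(*p),z,s)[:2]
ce=W((290,348),.034);print('face',ce)
ang=lambda v:np.degrees(np.arctan2(v[1],v[0]))
print('zero',ang(W((434,306),.034)-W((394,319),.034)),ang(W((415,312),.034)-ce))
l0,l1=W((294,378),.069),W((322,291),.069);print('line',l0,l1,ang(l1-l0))
print('skirt disc c',W((291,352),.038))
print('bar top edges', ang(W((310,285),.069)-W((240,450),.069)))
print('bar ends top',W((324,282),.069),W((265,460),.069))
print('corners',[W(p,.034).round(4) for p in [(72,262),(410,140),(505,435),(188,545)]])
E
```

```text
face [ 0.48227155 -0.41497519]
zero -1.2474915011324763 -3.279262872268269
line [ 0.48336928 -0.4151574 ] [ 0.49689646 -0.39728174] 52.88384609121641
skirt disc c [ 0.48246151 -0.4152809 ]
bar top edges 47.61548354795705
bar ends top [ 0.49807329 -0.39538806] [ 0.46955931 -0.43238075]
corners [array([ 0.4349, -0.3725]), array([ 0.5312, -0.3726]), array([ 0.5304, -0.4586]), array([ 0.4354, -0.4592])]
```

Emit:
{"fn": "drive_tool", "kwargs": {"series": [{"claw": 0.6, "xyz": [0.001, 0, 0], "rotation": [0, 0, -0.02]}, {"claw": 0.6, "xyz": [0.001, 0, -0.03], "rotation": [0, 0, -0.04]}, {"claw": 0.6, "xyz": [0.001, 0, -0.07], "rotation": [0, 0, -0.049]}, {"claw": 0.6, "xyz": [0.001, 0, -0.09], "rotation": [0, 0, -0.049]}, {"claw": 0.6, "xyz": [0.001, 0, -0.09], "rotation": [0, 0, -0.049]}]}}

```text
clock: 18.7
tool_pos: [0.4836, -0.4155, 0.2721]
orientation: [-0.829, 1.681, -1.665]
wrist_force: [-0.5, 0.4, -0.7]
grip_width: 0.619
```

```bash
python3 v.py i; python3 - <<'E'
from look import *
a=cv2.imread('pics/si.png')[180:330,230:380]
cv2.imwrite('pics/z17.png',cv2.resize(a,(600,600),interpolation=cv2.INTER_CUBIC))
E
```

```text
[ 0.4836 -0.4155  0.2721] 18.7 0.6193094372542982 [-0.5  0.4 -0.7] [-0.07  0.08 -0.  ]
```

View pics/z17.png

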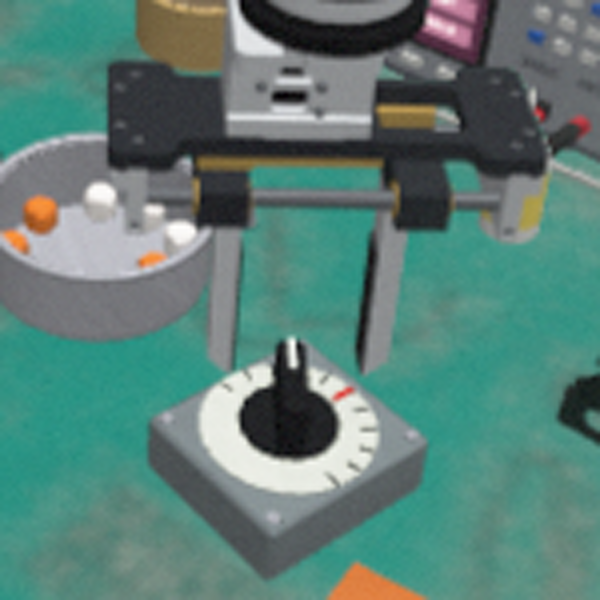

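View pics/wi.png

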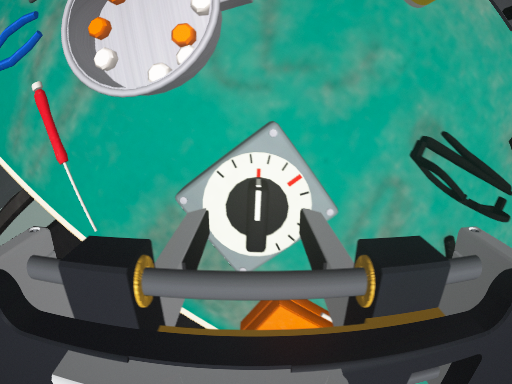

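The bar is vertical in the image at column 257, with the fingers centred at 254. Lowering, then closing.

Emit:
{"fn": "drive_tool", "kwargs": {"series": [{"claw": 0.6, "xyz": [0, 0, -0.02], "rotation": [0, 0, 0]}, {"claw": 0.6, "xyz": [0, 0, -0.034], "rotation": [0, 0, 0]}, {"claw": 0.6, "xyz": [0, 0, -0.034], "rotation": [0, 0, 0]}, {"claw": 0.3, "xyz": [0, 0, -0.034], "rotation": [0, 0, 0]}, {"claw": 0.1, "xyz": [0, 0, -0.034], "rotation": [0, 0, 0]}], "squeeze": 15}}

```text
clock: 19.3
tool_pos: [0.4847, -0.4169, 0.2441]
orientation: [-0.825, 1.67, -1.674]
wrist_force: [-0.2, -0.2, 0.1]
grip_width: 0.468
```

Emit:
{"fn": "drive_tool", "kwargs": {"series": [{"claw": 0, "xyz": [0, 0, 0], "rotation": [0, 0, 0]}, {"claw": 0, "xyz": [0, 0, 0], "rotation": [0, 0, 0]}, {"claw": 0, "xyz": [0, 0, 0], "rotation": [0, 0, 0]}, {"claw": 0, "xyz": [0, 0, 0], "rotation": [0, 0, 0]}, {"claw": 0, "xyz": [0, 0, 0], "rotation": [0, 0, 0]}]}}

```text
clock: 19.8
tool_pos: [0.4837, -0.4161, 0.243]
orientation: [-0.827, 1.676, -1.67]
wrist_force: [-5.0, 3.3, 4.3]
grip_width: 0.146
```

```bash
python3 v.py j;python3 - <<'E'
from look import *
s=bot.observe();R=Ro.from_rotvec(s['orientation']).as_matrix();print(R.round(3),np.degrees(np.arctan2(R[1,2],R[0,2])),s['joint_positions'].round(2))
E
```

```text
[ 0.4837 -0.4161  0.243 ] 19.8 0.1464589581135446 [-5.   3.3  4.3] [ 0.47  0.95 -0.05]
[[-0.608 -0.003  0.794]
 [-0.794  0.002 -0.608]
 [ 0.    -1.    -0.003]] -37.46105867804109 [-0.8   0.36  1.37 -0.    1.42 -0.15]
```

View pics/wj.png

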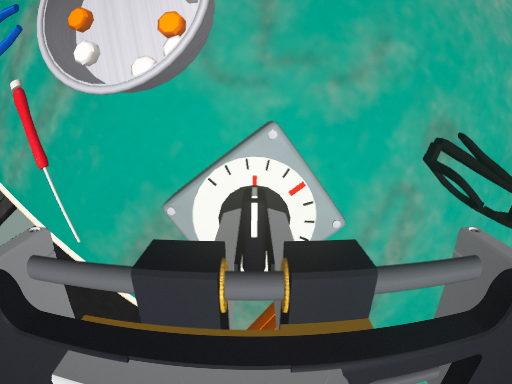

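The knob is gripped at 13.8 mm. Turning it clockwise by about 53°, with a 1 mm shift to relieve the side force.

Emit:
{"fn": "drive_tool", "kwargs": {"series": [{"claw": 0, "xyz": [-0.001, 0.001, 0], "rotation": [0, 0, -0.018]}, {"claw": 0, "xyz": [-0.001, 0.001, 0], "rotation": [0, 0, -0.036]}, {"claw": 0, "xyz": [-0.001, 0.001, 0], "rotation": [0, 0, -0.054]}, {"claw": 0, "xyz": [-0.001, 0.001, 0], "rotation": [0, 0, -0.072]}, {"claw": 0, "xyz": [-0.001, 0.001, 0], "rotation": [0, 0, -0.09]}]}}

```text
clock: 20.4
tool_pos: [0.4833, -0.4158, 0.243]
orientation: [-0.357, 2.032, -2.034]
wrist_force: [-0.3, -0.7, 0.3]
grip_width: 0.147
```

Emit:
{"fn": "drive_tool", "kwargs": {"series": [{"claw": 0, "xyz": [0, 0, 0], "rotation": [0, 0, -0.018]}, {"claw": 0, "xyz": [0, 0, 0], "rotation": [0, 0, -0.036]}, {"claw": 0, "xyz": [0, 0, 0], "rotation": [0, 0, -0.05]}, {"claw": 0, "xyz": [0, 0, 0], "rotation": [0, 0, -0.058]}, {"claw": 0, "xyz": [0, 0, 0], "rotation": [0, 0, -0.058]}]}}

```text
clock: 20.9
tool_pos: [0.4833, -0.416, 0.243]
orientation: [-0.014, -2.213, 2.217]
wrist_force: [-1.8, -0.6, 0.1]
grip_width: 0.145
```

Emit:
{"fn": "drive_tool", "kwargs": {"series": [{"claw": 0, "xyz": [0, 0, 0], "rotation": [0, 0, 0]}, {"claw": 0, "xyz": [0, 0, 0], "rotation": [0, 0, 0]}, {"claw": 0, "xyz": [0, 0, 0], "rotation": [0, 0, 0]}, {"claw": 0, "xyz": [0, 0, 0], "rotation": [0, 0, 0]}, {"claw": 0, "xyz": [0, 0, 0], "rotation": [0, 0, 0]}]}}

```text
clock: 21.4
tool_pos: [0.4833, -0.4159, 0.243]
orientation: [-0.014, -2.214, 2.217]
wrist_force: [-1.9, -3.4, 1.7]
grip_width: 0.146
```

```bash
python3 v.py k;python3 - <<'E'
from look import *
s=bot.observe();R=Ro.from_rotvec(s['orientation']).as_matrix();print(np.degrees(np.arctan2(R[1,2],R[0,2])))
cv2.imwrite('pics/z18.png',cv2.resize(cv2.imread('pics/wk.png')[120:270,170:340],None,fx=4,fy=4,interpolation=2))
E
```

```text
[ 0.4833 -0.4159  0.243 ] 21.4 0.14603872725628084 [-1.9 -3.4  1.7] [-0.56  0.54  0.02]
-90.73612430742172
```

View pics/z18.png

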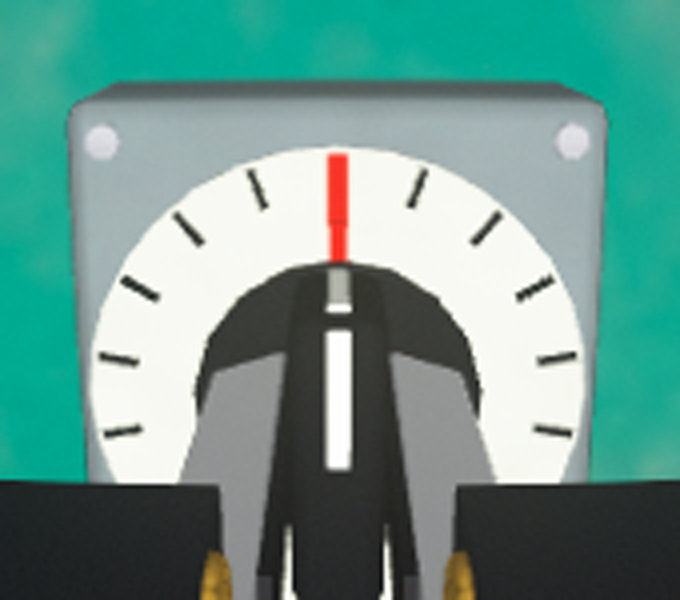

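The pointer tip at column 338 lines up with the zero tick. Release and retreat.

Emit:
{"fn": "drive_tool", "kwargs": {"series": [{"claw": 0.3, "xyz": [0, 0, 0], "rotation": [0, 0, 0]}, {"claw": 0.6, "xyz": [0, 0, 0], "rotation": [0, 0, 0]}, {"claw": 0.6, "xyz": [0, 0, 0], "rotation": [0, 0, 0]}, {"claw": 0.6, "xyz": [0, 0, 0], "rotation": [0, 0, 0]}, {"claw": 0.6, "xyz": [0, 0, 0], "rotation": [0, 0, 0]}]}}

```text
clock: 22.0
tool_pos: [0.4836, -0.4153, 0.2425]
orientation: [-0.014, -2.216, 2.215]
wrist_force: [0.3, 0.0, -0.0]
grip_width: 0.536
```

Emit:
{"fn": "drive_tool", "kwargs": {"series": [{"claw": 0.6, "xyz": [0, 0, 0.02], "rotation": [0, 0, 0]}, {"claw": 0.6, "xyz": [0, 0, 0.06], "rotation": [0, 0, 0]}, {"claw": 0.6, "xyz": [0, 0, 0.1], "rotation": [0, 0, 0]}, {"claw": 0.6, "xyz": [0, 0, 0.13], "rotation": [0, 0, 0]}, {"claw": 0.6, "xyz": [0, 0, 0.14], "rotation": [0, 0, 0]}]}}

```text
clock: 22.5
tool_pos: [0.4837, -0.4156, 0.3877]
orientation: [-0.021, -2.212, 2.224]
wrist_force: [0.2, -0.9, -0.0]
grip_width: 0.599
```

Emit:
{"fn": "drive_tool", "kwargs": {"series": [{"claw": 0.6, "xyz": [0, -0.03, 0.02], "rotation": [0, 0, 0]}, {"claw": 0.6, "xyz": [-0.02, -0.06, 0.04], "rotation": [0, 0, 0]}, {"claw": 0.6, "xyz": [-0.04, -0.08, 0.04], "rotation": [0, 0, 0]}, {"claw": 0.6, "xyz": [-0.04, -0.08, 0.04], "rotation": [0, 0, 0]}, {"claw": 0.6, "xyz": [-0.04, -0.08, 0.04], "rotation": [0, 0, 0]}]}}

```text
clock: 23.0
tool_pos: [0.4432, -0.4959, 0.4207]
orientation: [-0.014, -2.217, 2.211]
wrist_force: [-0.4, 0.3, -0.1]
grip_width: 0.602
```

```bash
python3 v.py l;python3 - <<'E'
from look import *
snap('top','tl')
a=cv2.imread('pics/tl.png')[165:285,150:350];cv2.imwrite('pics/z19.png',cv2.resize(a,None,fx=4,fy=4,interpolation=2))
a=cv2.imread('pics/sl.png')[135:325,140:340];cv2.imwrite('pics/z20.png',cv2.resize(a,None,fx=3,fy=3,interpolation=2))
E
```

```text
[ 0.4432 -0.4959  0.4207] 23.0 0.6020967508883102 [-0.4  0.3 -0.1] [-0.01  0.15  0.07]
```

View pics/z19.png

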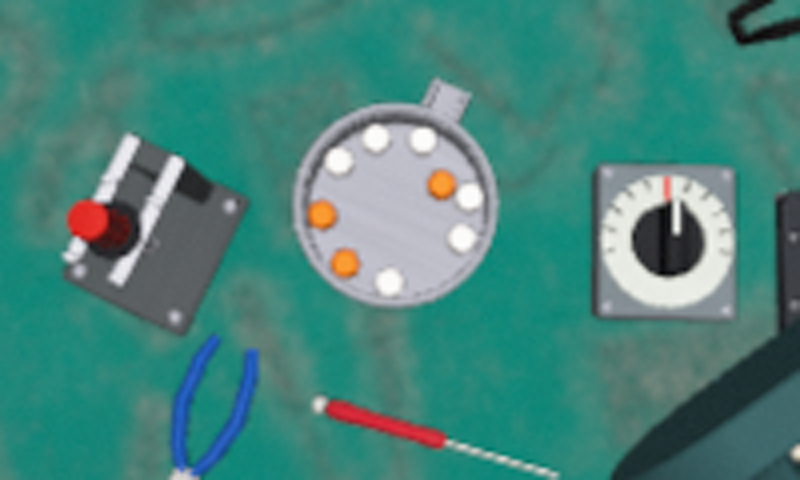

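View pics/z20.png

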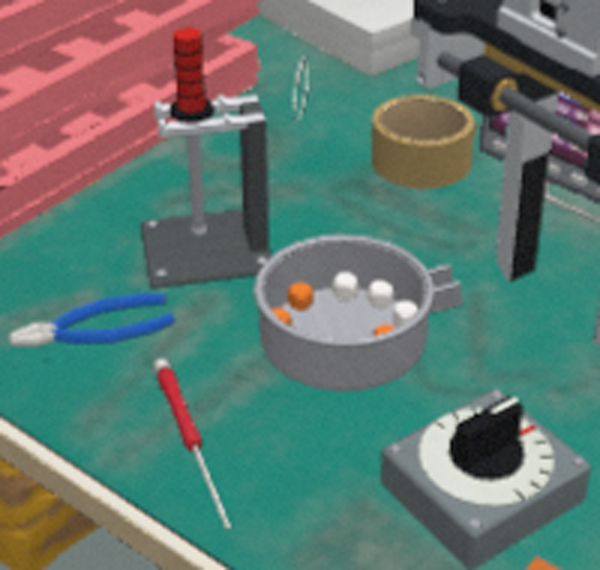

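View pics/wl.png

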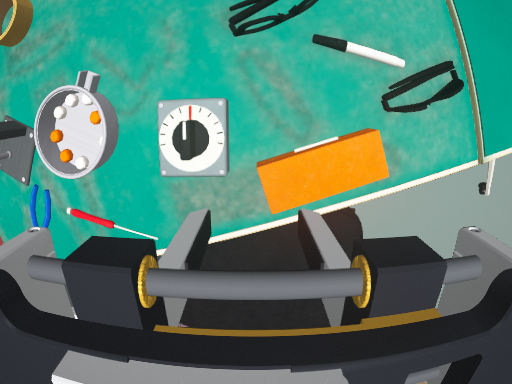

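```bash
python3 - <<'E'
from look import *
for n,tag,x0,y0,x1,y1 in [('t','tl',295,200,340,250),('w','wl',150,90,240,185)]:
    s,c=pickle.load(open(f'pics/{tag}.pkl','rb'));a=c['color']
    sub=a[y0:y1,x0:x1];cv2.imwrite(f'pics/y{n}.png',cv2.resize(sub[:,:,::-1],None,fx=6 if n=='w' else 11,fy=6 if n=='w' else 11,interpolation=2))
    # weighted direction of red tick & white line
    hsv=cv2.cvtColor(a,cv2.COLOR_RGB2HSV);m=cv2.inRange(hsv,(0,110,100),(10,255,255))|cv2.inRange(hsv,(170,110,100),(180,255,255))
    mm=np.zeros_like(m);mm[y0:y1,x0:x1]=m[y0:y1,x0:x1]
    ys,xs=np.nonzero(mm);print(n,'red',xs.min(),xs.max(),ys.min(),ys.max(),xs.mean(),ys.mean(),plane(c,(xs.mean(),ys.mean()),.034,s))
E
```

```text
t red 316 316 210 213 316.0 211.5 [ 0.5169577  -0.41783115  0.034     ]
w red 189 190 106 119 189.5 112.5 [ 0.51420512 -0.41523094  0.034     ]
```

View pics/yw.png

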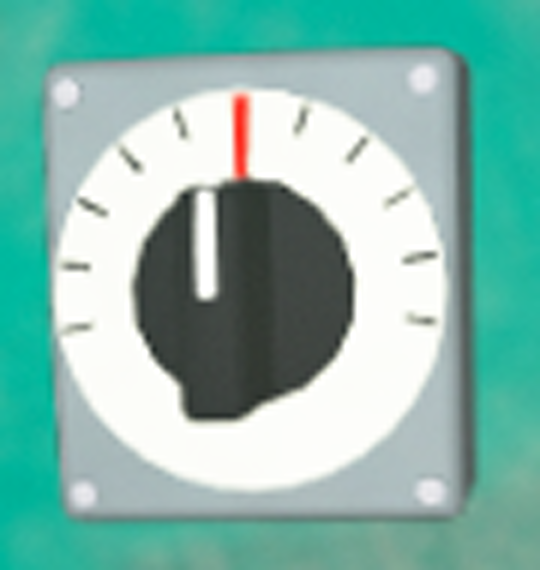

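View pics/yt.png

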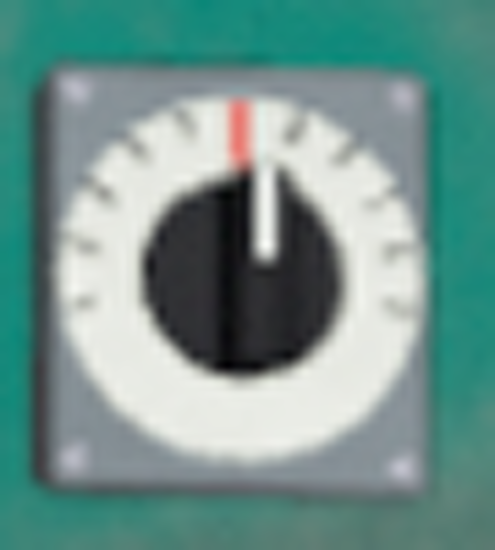

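The red tip continues the zero tick as one straight line in the wrist view, so I'll hand in.

```bash
python3 - <<'E'
from plant import bot
print(bot.observe()['clock']); print(bot.close_job())
E
```

```text
23.15
the job is handed in; nothing more can be done
None
```

I handed the job in at 23.15 s of the 72 s allowed. I took the rod by its red grip, set its foot down at the spout side and stirred two full clockwise turns at about 28 mm radius. I then hung the rod back in the fork, let go, and turned the dial to zero.

My last checks were from camera images only, as no verdict is reported:
- **Rod:** it hangs upright in the fork with the collar between the stops, and the gripper is well clear.
- **Beads:** all nine are in the pan. One orange bead is roughly 75 mm from the nearer of the other two, so no extra stirring was needed.
- **Dial:** the pointer's red tip lines up with the zero tick, within a few hundredths of a radian. In the top view the white line looked tilted by about 3° on a few pixels, but the wrist view showed it aligned.
- **Bystanders:** the side cutters and tape roll look unmoved in the scene image.

No check failed.

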